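# Change the bench over to its second supply

## Robot

A 7-joint arm with a two-finger parallel gripper is mounted at the origin on the work surface. World frame = base frame: x ahead of the robot, y to its left, z up, the work surface at z = 0. Lengths are in mm, angles in rad, forces in N, time in s.
With the tool pointing down it reaches from about 425 to 1025 mm from the base axis. Payload 9.4 kg.
Tool frame: the origin (TCP) lies on the mounting face of the last link; the fingertips stand 173 mm ahead of it and the grasp point (between the pads) lies 155 mm ahead of it; z points along the fingers, y is the line along which they close (so a half turn about z gives the same grasp; the last joint's range is limited). The gripper opens to 85 mm and grips with 20 to 120 N. Pads are 22 mm wide; open, the fingers measure 114 mm over their backs; the gripper's body (76 mm by 85 mm) begins 54 mm behind the grasp point. The pads swing forward as they close: fully open they stand 13 mm farther back than shut.
Start: joints at [-1.217, 0.599, -0.003, 1.599, 0.002, 0.943, -0.08], TCP at [302.755, 658.759, 404.675] pointing down, gripper open.
Joint ranges: [-2.57, 2.57], [-0.35, 1.97], [-1.29, 1.29], [0.11, 2.56], [-1.05, 4.19], [0.11, 1.86], [-2.63, 2.63]. Speed limits (rad/s): [2.22, 2.22, 3.01, 3.01, 3.14, 3.14, 3.14].

## Interface

Orientations are given as a rotation vector (axis times angle).
In Python, from rig import r gives the robot as it stands.
- The arm moves only by the shell command python3 -m inch 'ROWS' [FORCE]. ROWS is a JSON object of lists of equal length, an entry for each row: "linear": the shift along the tool's x, y, z in cm, a list of three; "rotation": the turn, a rotation vector about the tool's x, y, z in degrees, a list of three; "fingers": the closure, from 0 (fully open) to 1 (shut). A call has exactly 8 rows; each row shifts and turns the commanded pose from where the row before left it, along the tool's axes as they then stand; what a row does not reach is not made up. A row lasts 1/10 s, in which the tool goes at most 50 mm and 8.59 degrees, less where a joint would pass 70% of its speed; a pose out of reach is approached as far as the arm can. A call with a gripper value outside its range is refused whole. The fingers move at their own pace and stop on an object; FORCE is the grip in N (left out, the last holds). Time passes only in rows, so rows that do not move let the fingers close, or fill a call up. It gives the time, the measured TCP pose, the force, the opening and the grip force at its end, in the units of the state.
- r.sense(): the state, without advancing time (a new reading comes with each control period).
- r.snapshot(name): name is "scene" or "side" or "wrist"; returns the picture (480x640x3 uint8, red, green, blue); there is no depth.
- r.get_calibration(name): a dict with "mtx" (3x3 intrinsics, pixels), "position" and "rotation" of the camera in the world. Camera axes: x right, y down, z forward; pixel columns grow to the right and rows downward; lengths in mm; the calibration is good to about 2 mm. The wrist camera is an equidistant fisheye: a pixel r from the principal point sees the ray r / f radians off the axis. A picture is of the moment at which its call begins: read the wrist's pose just before it. get_calibration takes no time and is no camera call; for the wrist camera it gives the pose at the moment of the call.
- r.close_job(): hands the job in; it is judged then, once.
The state is a dict: "time": time; "joint_pos": joint angles; "dq": joint speeds; "joint_torque": joint torques, N m; "eef_pos": TCP position; "orientation": TCP orientation; "force": force on the tool from outside, world axes, zero at the start; "ft_torque": the same for the moment, N m; "gripper_width": finger opening in mm; "finger_force": force on a finger pad.
Only numpy, scipy, OpenCV 4.12 (cv2) and the standard library are available. Lean on these libraries where they do the work, as an engineer would, in place of code of your own. Each camera call takes 0.05 s, during which the arm holds its last target. There are 200 camera calls.

## Task

Change the lab bench over to its second supply: turn the changeover handle on the sloping panel from the left to centre off and let it rest there for at least a second. With the handle off, slide the interlock plate to the right until its right-hand edge meets the white line and turn its clamp knob clockwise until fully tight, and only then turn the handle on to the right-hand position. Leave the other things on the bench where they are.

Things in the scene. Friction and masses are not known exactly. Their poses are not given: they have to be found in the camera images.
- console: Bench supply console, fixed: a white box 260 mm wide (y), 238 mm deep (x), 155 mm high. Origin on the table under the handle's pivot; x from front to back, y to its left, z up. Its front is a grey panel sloping up at 30 degrees from the horizontal, from z = 35 mm at x = -114 mm to the upright face of the head at x = 41 mm.
- panel_mid (a point): Point on the panel's surface where the handle's axis crosses it: console x = 0, y = 0, z = 101 mm. Axes: x up the slope, y to the console's left, z the panel's normal, which leans 30 degrees from vertical towards the front. Handle and clamp knob stand square on the panel. Heights 'off the panel' are measured along this normal.
- handle (a joint): Changeover handle, turning about the panel's normal. Rad, growing anticlockwise as one looks onto the panel. A low nose, 46 mm long, points down the slope at 0 (centre off), left at -0.9 (first supply, its start), right at +0.9 (second supply); stops at +-0.96. Stiff: friction 0.15 N m; it stays where it is left, with no click at centre off. White ticks opposite the nose, above the handle, show the three positions.
- handle_grip (a point): On the handle's axis, 36 mm off the panel, inside its grip: an upright black blade 14 mm thick and 60 mm long, centred on the axis, in line with the nose, from 16 to 48 mm off the panel. Axes: z the panel's normal, x along the blade away from the nose, y across the blade.
- slide (a joint): Interlock slide: steel plate 116 mm wide, 40 mm up the slope, top 5 mm off the panel, with two lugs (14 mm high, 90 mm apart) either side of the handle's nose. Its clamp bolt runs in a slot across the panel. Value in m, 0 in the middle, growing to the right (the console's -y), range -0.038 to 0.038; about 3 N to slide. It starts left and must stand at +0.028, its right-hand edge at the mark.
- slide_edge (a point): Middle of the plate's right-hand end edge, on its top face, level with the clamp knob: 58 mm right of the knob's axis.
- mark (a point): The mark: point on the inner (left) edge of a white line 3 mm wide and 56 mm long that runs up the slope on the right of the panel, 86 mm right of the panel's middle, level with the clamp knob. The plate's right-hand edge must meet it.
- clamp (a joint): Clamp knob on the middle of the slide, moving along with it; its axis, along the panel's normal, crosses the panel at console x = -80 mm, z = 55 mm, y = minus the slide's value. Rad: 0 loose, growing clockwise as one looks onto the panel; comes up hard at 2.4, fully tight: more than one grasp's turn. Starts below 0.25. Friction 0.08 N m; stays where it is left.
- clamp_grip (a point): On the clamp knob's axis, 28 mm off the panel, inside its grip: a black bar 13 mm thick and 40 mm long, from 12 to 40 mm off the panel. At value 0 the bar runs up and down the slope. Axes: z the panel's normal, x along the bar, y across it.
- amber_bottle: Small amber glass bottle with black cap, 56 mm across, 105 mm tall, a bystander; origin at the centre of its underside.
- beaker: Glass beaker, 66 mm across, 85 mm tall, a bystander; origin at the centre of its underside.
- strip_tube: Tube of test strips, 34 mm across, 90 mm tall, a bystander; origin at the centre of its underside.
- white_cap: White screw cap, 34 mm across, 14 mm high, a bystander; origin at the centre of its underside.
- green_cap: Green screw cap, 28 mm across, 12 mm high, a bystander; origin at the centre of its underside.
- spatula: Spatula lying flat, about 145 mm long and 6 mm high, a bystander; origin at the centre of its underside.
- mortar: White ceramic bowl, 84 mm across, 50 mm high, a bystander; origin at the centre of its underside.

How it is judged:
By the outcome, as a careful person would: the job done as asked, in the order asked, and still so for the second after the job is handed in, with the robot touching nothing.
It also fails if it takes over 64 s, if anything falls off the work surface, if the arm or the gripper's body presses on something with over 40 N, if the wrist force passes 120 N, or if a joint passes its speed limit or range.

## Working session

There is one attempt and no reset: what is moved stays moved. The work goes in short steps, Python scripts to look and compute and a shell command to move; the robot and the scene stay as the last step left them, time stands still between calls to the robot, and variables do not carry over. Pictures are saved under pics/ and viewed, at most 10 in all, crops included, and the job is handed in when it is done.

```bash
ls; mkdir -p pics; python3 - <<'E'
from rig import r
import cv2
s=r.sense(); print(s)
for n in ["scene","side"]:
    c=r.get_calibration(n); print(n,c)
    cv2.imwrite(f"pics/{n}0.png",r.snapshot(n)[:,:,::-1])
print(r.get_calibration("wrist"))
E
```

```text
pics
{'time': 0.0, 'joint_pos': array([-1.21665836,  0.60014039, -0.00257082,  1.60013888,  0.0017842 ,
        0.9429139 , -0.07980031]), 'dq': array([ 9.88369009e-04, -3.21328164e-07, -5.24308357e-04,  6.36606096e-04,
        7.33339502e-04, -1.24078078e-04, -2.16028176e-03]), 'joint_torque': array([-9.17535071e-04, -7.76448083e+01,  1.56469826e+00, -2.58011413e+01,
        1.23730372e-02,  9.20222781e-03,  2.27238900e-06]), 'eef_pos': array([302.67472351, 658.56836534, 403.80210107]), 'orientation': array([-6.71378195e-01, -3.06878349e+00,  2.48519195e-03]), 'force': array([-0.29790215, -0.12210661,  0.08042361]), 'ft_torque': array([5.53150914e-02, 4.16034742e-05, 6.19415374e-02]), 'finger_force': 0.0, 'gripper_width': 85.50574085866788}
scene {'mtx': array([[477.5287941 ,   0.        , 321.47746277],
       [  0.        , 477.5287941 , 253.03264148],
       [  0.        ,   0.        ,   1.        ]]), 'position': array([992.51817101, 762.70361905, 749.64514921]), 'rotation': array([-0.70516058, -2.53313702,  1.24501838])}
side {'mtx': array([[447.63884863,   0.        , 317.60341073],
       [  0.        , 447.63884863, 242.93805661],
       [  0.        ,   0.        ,   1.        ]]), 'position': array([ 213.69551069, -425.76992919,  776.68335544]), 'rotation': array([-2.33140074,  0.7743466 , -0.28242785])}
{'mtx': array([[371.64829954,   0.        , 320.84026038],
       [  0.        , 371.64829954, 232.22438831],
       [  0.        ,   0.        ,   1.        ]]), 'position': array([240.39653898, 686.30877439, 372.99827489]), 'rotation': array([2.44328677, 1.57025982, 0.21297039])}
```

View pics/scene0.png

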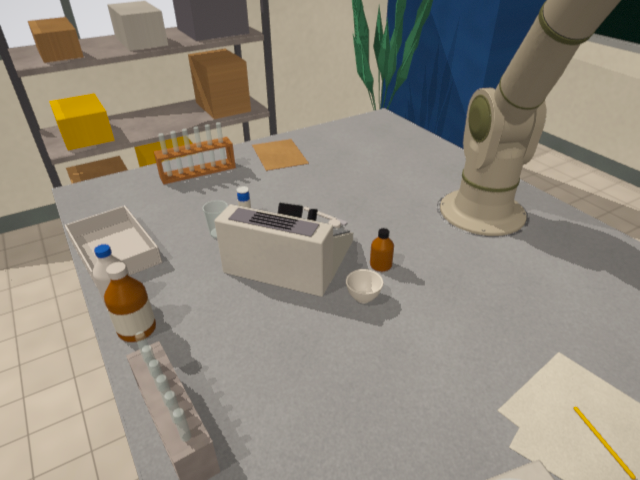

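View pics/side0.png

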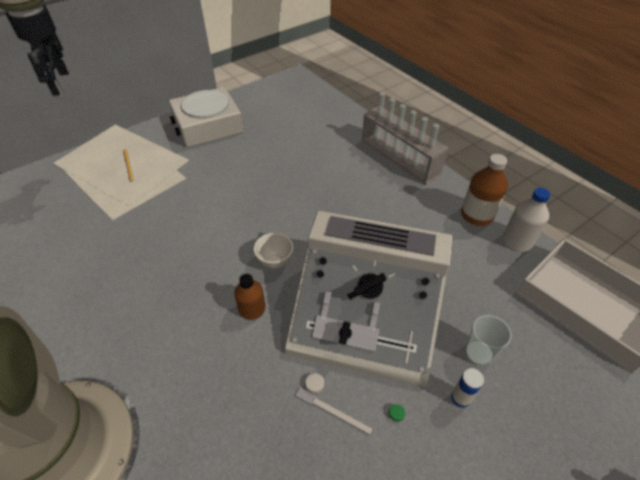

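The side view shows the panel at about (370,310), with the handle's blade at (370,287), the clamp knob at (345,332) and the white line at (408,347). I'll enlarge it to get the console pose.

```bash
python3 - <<'E'
import cv2
im=cv2.imread("pics/side0.png")[205:390,270:470]
cv2.imwrite("pics/side0c.png",cv2.resize(im,None,fx=3.2,fy=3.2,interpolation=cv2.INTER_CUBIC))
E
```

```text
(no output)
```

View pics/side0c.png

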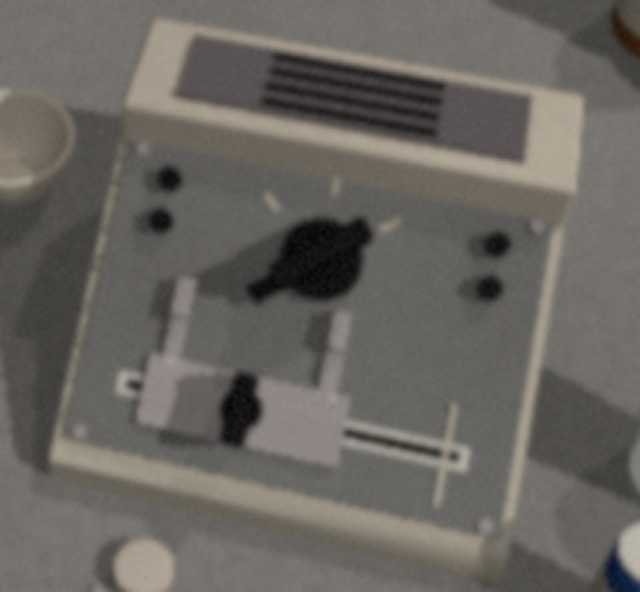

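```bash
cat > h.py <<'E'
import numpy as np, cv2
from scipy.spatial.transform import Rotation as R
from scipy.optimize import least_squares
def proj(c,P):
    P=np.atleast_2d(P); q=(P-c['position'])@R.from_rotvec(c['rotation']).as_matrix()
    uv=q[:,:2]/q[:,2:]; m=c['mtx']; return uv*[m[0,0],m[1,1]]+[m[0,2],m[1,2]]
def projf(c,P):
    P=np.atleast_2d(P); q=(P-c['position'])@R.from_rotvec(c['rotation']).as_matrix()
    rr=np.hypot(q[:,0],q[:,1]); th=np.arctan2(rr,q[:,2]); m=c['mtx']
    return q[:,:2]/rr[:,None]*th[:,None]*m[0,0]+[m[0,2],m[1,2]]
def W(p,P):   # console -> world
    return np.atleast_2d(P)@R.from_euler('z',p[2]).as_matrix().T+[p[0],p[1],0]
t=np.tan(np.pi/6)
def panel(x,y,h): # console point at horizontal x on panel, h off it
    return [x-h*.5,y,101+x*t+h*np.cos(np.pi/6)]
E
python3 - <<'E'
from h import *
from rig import r
c=r.get_calibration("side")
pts=[([124,130,155],(156,20)),([124,-130,155],(584,97)),([41,130,155],(128,105)),([41,-130,155],(577,190)),
(panel(-80+24.2,-87.5,0),(453,403)),(panel(-80-24.2,-87.5,0),(437,506)),([-114,130,35],(52,460))]
P=np.array([a for a,_ in pts]); uv=np.array([b for _,b in pts])/3.2+[270,205]
f=lambda p:(proj(c,W(p,P))-uv).ravel()
best=min((least_squares(f,[500,-50,y],x_scale=[100,100,1]) for y in np.arange(-3,3,.7)),key=lambda s:s.cost)
print(best.x,np.round(best.fun.reshape(-1,2),1))
p=best.x; np.save('pose.npy',p)
back=lambda P:np.round((proj(c,W(p,P))-[270,205])*3.2)
print("handle48",back(panel(0,0,48)),"base",back(panel(0,0,0)))
for s in(-.02,-.025,-.03,-.035): print(s,"edge",back(panel(-80,-s-58,5)),"knob40",back(panel(-80,-s,40)))
E
```

```text
[ 569.45822418 -108.54755772    0.69205866] [[-1.3 -2.9]
 [ 0.6 -3.7]
 [-3.2  1.8]
 [ 0.6  1.6]
 [ 1.4  2.5]
 [ 1.   2.2]
 [ 0.6 -3.5]]
handle48 [[322. 258.]] base [[322. 266.]]
-0.02 edge [[396. 450.]] knob40 [[290. 429.]]
-0.025 edge [[396. 450.]] knob40 [[290. 429.]]
-0.03 edge [[396. 450.]] knob40 [[290. 429.]]
-0.035 edge [[396. 450.]] knob40 [[290. 429.]]
```

```bash
python3 - <<'E'
from h import *
from rig import r
c=r.get_calibration("side")
pts=[([41,130,155],(128,105)),([41,-130,155],(577,190)),(panel(41,130,0),(122,140)),(panel(41,-130,0),(566,221)),
(panel(-80+24.2,-87.5,0),(453,403)),(panel(-80-24.2,-87.5,0),(437,506)),(panel(0,0,8),(320,260))]
P=np.array([a for a,_ in pts]); uv=np.array([b for _,b in pts])/3.2+[270,205]
f=lambda p:(proj(c,W(p,P))-uv).ravel()
best=least_squares(f,[570,-108,.69],x_scale=[100,100,1])
print(best.x,np.round(best.fun.reshape(-1,2),1))
p=best.x; np.save('pose.npy',p)
back=lambda P:np.round((proj(c,W(p,P))-[270,205])*3.2)
print("handle48",back(panel(0,0,48)),"base",back(panel(0,0,0)),back([[124,130,155],[124,-130,155],[-114,130,35],[-114,-130,35],[-114,130,0]]))
for s in(-20,-25,-30,-35): print(s,"edge",back(panel(-80,-s-58,5)),"knob40",back(panel(-80,-s,40)))
E
```

```text
[ 572.58185122 -105.07863769    0.68189196] [[-2.5 -0.6]
 [ 0.6  0.2]
 [-0.3 -1. ]
 [ 0.2  0.8]
 [ 0.9  0.5]
 [ 0.3  0. ]
 [ 0.7 -0.7]]
handle48 [[322. 251.]] base [[322. 259.]] [[155.   4.]
 [587.  81.]
 [ 54. 439.]
 [512. 545.]
 [ 57. 467.]]
-20 edge [[358. 435.]] knob40 [[252. 413.]]
-25 edge [[349. 433.]] knob40 [[243. 411.]]
-30 edge [[340. 431.]] knob40 [[234. 409.]]
-35 edge [[331. 429.]] knob40 [[225. 407.]]
```

```bash
python3 -m inch '{"linear":[[-4,-2.6,0],[-4,-2.6,0],[-4,-2.6,0],[-4,-2.6,0],[-4,-2.6,0],[-4,-2.6,0],[-4,-2.6,0],[-4,-2.6,0]],"rotation":[[0,0,0],[0,0,0],[0,0,0],[0,0,0],[0,0,0],[0,0,0],[0,0,0],[0,0,0]],"fingers":[0,0,0,0,0,0,0,0]}'; python3 -c "
from rig import r
print(r.sense()['joint_pos'])"
```

```text
time: 0.9
eef_pos: [507.3, 334.4, 404.5]
orientation: [-0.671, -3.069, 0.001]
force: [0.2, 0.9, -0.2]
gripper_width: 85.3
finger_force: 0.0
[-6.74756632e-01  4.57725991e-01 -1.89937908e-03  1.87764870e+00
  1.21868613e-03  8.06625053e-01  4.62870360e-01]
```

```bash
python3 -m inch '{"linear":[[-1.5,-4.7,0],[-1.5,-4.7,0],[-1.5,-4.7,0],[-1.5,-4.7,0],[-1.5,-4.7,0],[-1.5,-4.7,0],[-1.5,-4.7,0],[-1.5,-4.7,0]],"rotation":[[0,0,0],[0,0,0],[0,0,0],[0,0,0],[0,0,0],[0,0,0],[0,0,0],[0,0,0]],"fingers":[0,0,0,0,0,0,0,0]}'
cat > go.py <<'E'
# how far to go: tool-frame shift (cm) and turn (deg) to a goal given in panel terms
import sys; from h import *; from rig import r
def goal(p,xs,y,h,th):  # xs up slope mm, y left, h grasp-point height, tool y = panel y turned th
    Rp=R.from_euler('z',p[2])*R.from_euler('y',-np.pi/6)      # panel axes
    o=W(p,[0,0,101])[0]
    Rt=Rp*R.from_euler('z',th)*R.from_euler('x',np.pi)*R.from_euler('z',np.pi) # z=-n, y=+panel y
    g=o+Rp.apply([xs,y,h]); return g+Rp.apply([0,0,155]),Rt
def where(p,s):  # present grasp point in panel axes, yaw
    Rp=R.from_euler('z',p[2])*R.from_euler('y',-np.pi/6); o=W(p,[0,0,101])[0]
    Rt=R.from_rotvec(s['orientation']); g=Rp.inv().apply(s['eef_pos']+Rt.apply([0,0,155])-o)
    y=Rp.inv().apply(Rt.apply([0,1,0])); return np.round(g,1),np.round(np.arctan2(-y[0],y[1]),3)
def report(*a):
    p=np.load('pose.npy'); s=r.sense(); t,Rt=goal(p,*a); Rc=R.from_rotvec(s['orientation'])
    print('tcp goal',t.round(),'shift cm',(Rc.inv().apply(t-s['eef_pos'])/10).round(2),'turn deg',(Rc.inv()*Rt).as_rotvec(degrees=True).round(1),
     'now',where(p,s),'q',s['joint_pos'].round(2),'t',round(s['time'],2))
if __name__=='__main__': report(*map(float,sys.argv[1:]))
E
python3 go.py 0 0 186 -.9
```

```text
time: 1.7
eef_pos: [458.0, -57.4, 404.7]
orientation: [0.671, 3.069, 0.0]
force: [1.5, 0.3, 0.0]
gripper_width: 85.3
finger_force: 0.0
tcp goal [ 440. -213.  396.] shift cm [ -4.85 -14.84   0.84] turn deg [-25.4 -16.1 -11.9] now (array([ 23.3, 109.2, 158.3]), np.float64(-1.053)) q [-0.04  0.29  0.05  2.19 -0.02  0.67  1.17] t 1.7
```

```bash
python3 -m inch '{"linear":[[-1.2,-3.7,0.2],[-1.2,-3.7,0.2],[-1.2,-3.7,0.2],[-1.2,-3.7,0.2],[0,0,0],[0,0,0],[0,0,0],[0,0,0]],"rotation":[[0,0,0],[0,0,0],[0,0,0],[0,0,0],[-6.4,-4,-3],[-6.4,-4,-3],[-6.4,-4,-3],[-6.4,-4,-3]],"fingers":[0,0,0,0,0,0,0,0]}'
python3 go.py 0 0 100 -.9; python3 - <<'E'
from rig import r; import cv2
from h import *
c=r.get_calibration("wrist"); cv2.imwrite("pics/w1.png",r.snapshot("wrist")[:,:,::-1])
np.save('w1.npy',c,allow_pickle=True)
E
```

```text
time: 2.5
eef_pos: [440.4, -209.9, 396.7]
orientation: [0.302, 2.721, 0.514]
force: [-0.1, 0.6, -1.0]
gripper_width: 85.4
finger_force: 0.0
tcp goal [ 474. -185.  322.] shift cm [-0.12 -0.2   8.54] turn deg [-0.4 -0.5 -0.2] now (array([1.000e-01, 2.300e+00, 1.854e+02]), np.float64(-0.904)) q [ 0.82  0.36 -0.45  2.19 -0.7   0.48  2.36] t 2.5
```

View pics/w1.png

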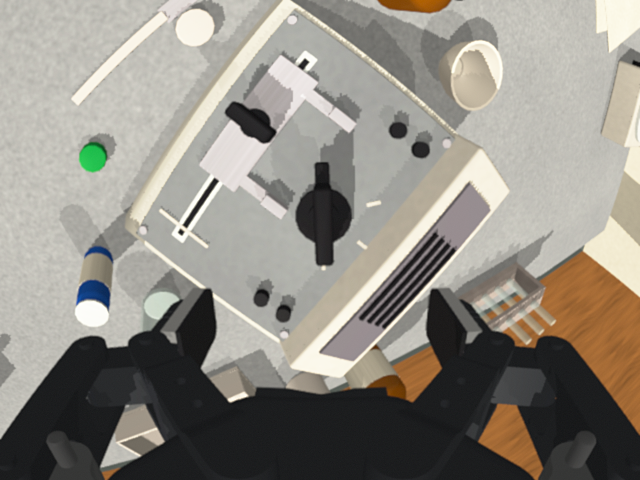

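The wrist view shows the handle blade centred near (323,213) and the knob at (250,121). The mark line runs from about (162,209) to (208,246), and the plate's right edge is near (217,177). I'll enlarge this part.

```bash
python3 - <<'E'
import cv2
im=cv2.imread("pics/w1.png")[85:270,140:386]
cv2.imwrite("pics/w1c.png",cv2.resize(im,None,fx=3.2,fy=3.2,interpolation=cv2.INTER_CUBIC))
E
```

```text
(no output)
```

View pics/w1c.png

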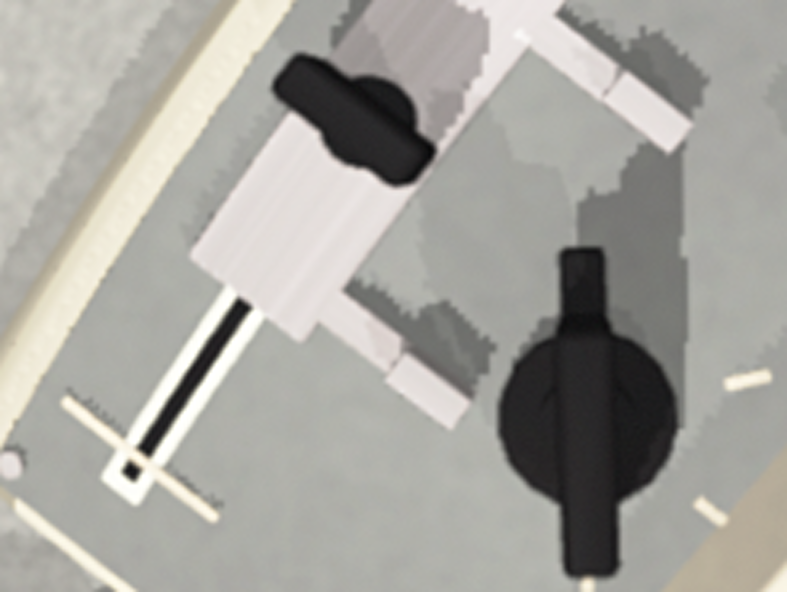

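```bash
cat > fit.py <<'E'
from h import *
c=np.load('w1.npy',allow_pickle=True).item()
def pn(p,a): # slope,y,h -> world
    return (R.from_euler('z',p[2])*R.from_euler('y',-np.pi/6)).apply(a)+W(p,[0,0,101])[0]
S=-80/np.cos(np.pi/6)
uv=np.array([(65,402),(215,518),(588,415),(591,577),(582,250),(295,72),(415,172),(192,257),(303,340)])/3.2+[140,85]-[.34,.34]
def f(q):
    s,v,th=q[3:]; a=[[S-28,-87.5,0],[S+28,-87.5,0],[0,0,10],
     [30*np.cos(th),30*np.sin(th),46],[-46*np.cos(th),-46*np.sin(th),12],
     [S-20*np.cos(v),-s+20*np.sin(v),40],[S+20*np.cos(v),-s-20*np.sin(v),40],[S-20,-s-58,5],[S+20,-s-58,5]]
    return (projf(c,pn(q,a))-uv).ravel()
b=least_squares(f,[572,-105,.68,-27,.1,-.9],x_scale=[10,10,.1,10,.1,.1])
print(b.x.round(3),b.fun.reshape(-1,2).round(1)); np.save('pose2.npy',b.x[:3])
E
python3 fit.py
```

```text
[ 5.72895e+02 -1.02279e+02  6.78000e-01 -2.76700e+01  4.30000e-02
 -8.65000e-01] [[ 0.9 -1.3]
 [ 1.2 -0.5]
 [ 0.5  3.3]
 [ 1.   1.6]
 [ 0.6 -0.3]
 [-3.1 -2.5]
 [ 0.   0.1]
 [-0.8 -1. ]
 [ 0.6  1.1]]
```

```bash
cp pose2.npy pose.npy; for i in 1 2 3; do python3 -m inch '{"linear":[[0,0,0.4],[0,0,0.4],[0,0,0.4],[0,0,0.4],[0,0,0.4],[0,0,0.4],[0,0,0.4],[0,0,0.4]],"rotation":[[0,0,7.5],[0,0,7.5],[0,0,7.5],[0,0,7.5],[0,0,7.5],[0,0,7.5],[0,0,7.5],[0,0,7.5]],"fingers":[0,0,0,0,0,0,0,0]}' | tail -1; done
python3 - <<'E'
import go,numpy as np
go.report(0,0,36,-.88+np.pi)
E
```

```text
finger_force: 0.0
finger_force: 0.0
finger_force: 0.0
tcp goal [ 499. -162.  266.] shift cm [ 0.15 -0.17  5.35] turn deg [ 0.6  0.9 -1.6] now (array([-4. ,  0.7, 89.6]), np.float64(2.233)) q [ 0.65  0.51 -0.38  2.24 -1.03  0.29 -0.48] t 4.95
```

```bash
python3 -m inch '{"linear":[[0.15,-0.17,0.6],[0,0,0.8],[0,0,0.8],[0,0,0.8],[0,0,0.8],[0,0,0.8],[0,0,0.75],[0,0,0]],"rotation":[[0.6,0.9,-1.6],[0,0,0],[0,0,0],[0,0,0],[0,0,0],[0,0,0],[0,0,0],[0,0,0]],"fingers":[0,0,0,0,0,0,0,0]}'
python3 - <<'E'
import go,numpy as np
go.report(0,0,36,-.88+np.pi)
from rig import r; import cv2
cv2.imwrite("pics/w2.png",r.snapshot("wrist")[:,:,::-1])
E
```

```text
time: 5.75
eef_pos: [501.5, -164.2, 269.0]
orientation: [-2.712, 0.267, -0.517]
force: [0.2, 0.0, -1.1]
gripper_width: 85.6
finger_force: 0.0
tcp goal [ 499. -162.  266.] shift cm [-0.4  -0.05  0.17] turn deg [-0.2  0.2  0.3] now (array([ 2.3, -2.8, 37.7]), np.float64(2.267)) q [ 0.74  0.64 -0.59  2.23 -1.04  0.11 -0.44] t 5.75
```

View pics/w2.png

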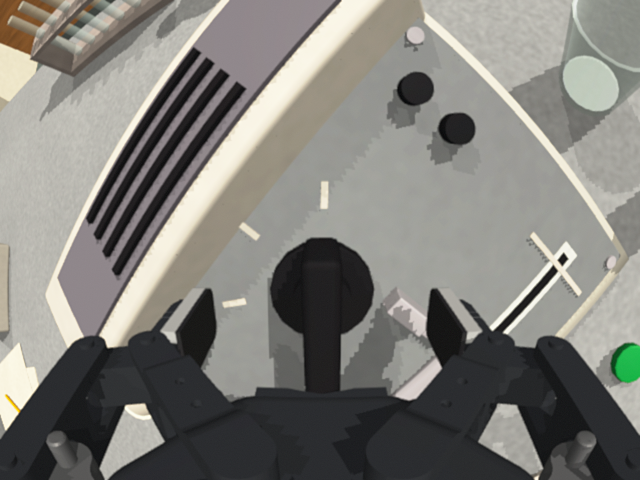

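The blade sits midway between the pads (x≈322), with the fingers at 215 and 430. I'll close on it and check the forces.

```bash
python3 -m inch '{"linear":[[0,0,0],[0,0,0],[0,0,0],[0,0,0],[0,0,0],[0,0,0],[0,0,0],[0,0,0]],"rotation":[[0,0,0],[0,0,0],[0,0,0],[0,0,0],[0,0,0],[0,0,0],[0,0,0],[0,0,0]],"fingers":[1,1,1,1,1,1,1,1]}' 60
python3 - <<'E'
import go,numpy as np
go.report(0,0,36,-.88+np.pi)
from rig import r; from h import *
s=r.sense(); q=s['joint_pos']; print(repr(q),repr(s['eef_pos']),repr(s['orientation']))
# try joint sign model
import itertools
D=[(q,s['eef_pos'],s['orientation']),(np.array([-1.21665836,.60014039,-.00257082,1.60013888,.0017842,.9429139,-.07980031]),np.array([302.67,658.57,403.80]),np.array([-.67138,-3.06878,.00249])),
 (np.array([-.674757,.457726,-.0018994,1.8776487,.00121861,.806625,.46287]),np.array([507.3,334.4,404.5]),np.array([-.671,-3.069,.001])),
 (np.array([.82,.36,-.45,2.19,-.7,.48,2.36]),np.array([440.4,-209.9,396.7]),np.array([.302,2.721,.514])),
 (np.array([.65,.51,-.38,2.24,-1.03,.29,-.48]),None,None)][:4]
def fk(m,q,sg):
    H,L1,L2,L3,b,c=m; z=lambda a:R.from_euler('z',a); y=lambda a:R.from_euler('y',a)
    A=z(b+sg[0]*q[0])*y(q[1]); P=np.array([0,0,H])+A.apply([0,0,L1]); A=A*z(sg[1]*q[2])*y(q[3]); P=P+A.apply([0,0,L2])
    A=A*z(sg[2]*q[4])*y(q[5]); P=P+A.apply([0,0,L3]); return P,A*z(c+sg[3]*q[6])
def res(m,sg):
    o=[]
    for q,P,w in D:
        p,A=fk(m,q,sg); o+=list(p-P)+list(200*(R.from_rotvec(w).inv()*A).as_rotvec())
    return np.array(o)
out=[]
for sg in itertools.product([-1,1],repeat=4):
  for c in(0,1.57,3.14,-1.57):
    b=least_squares(res,[300,640,450,100,0,c],args=(sg,),x_scale=[100,100,100,100,1,1]); out.append((b.cost,sg,b.x))
out.sort(key=lambda a:a[0])
for o in out[:3]: print(o[0].round(1),o[1],o[2].round(3))
np.save('model.npy',np.r_[out[0][2],out[0][1]]); print(res(out[0][2],out[0][1]).reshape(-1,6).round(1))
E
```

```text
time: 6.6
eef_pos: [500.7, -164.5, 269.9]
orientation: [-2.712, 0.267, -0.519]
force: [-3.9, -3.3, 6.0]
gripper_width: 12.9
finger_force: 59.0
tcp goal [ 499. -162.  266.] shift cm [-0.37 -0.06  0.29] turn deg [-0.1  0.1  0.3] now (array([ 2. , -2.7, 38.9]), np.float64(2.267)) q [ 0.74  0.64 -0.59  2.23 -1.04  0.11 -0.43] t 6.6
array([ 0.74471668,  0.64041635, -0.59060367,  2.23091327, -1.04455672,
        0.10630798, -0.43471301]) array([ 500.70708459, -164.51106815,  269.85693466]) array([-2.71242195,  0.26667768, -0.51872184])
132.2 (-1, -1, -1, -1) [ 2.59202e+02  6.36359e+02  4.49922e+02  1.14914e+02 -8.10000e-02
  1.49300e+00]
132.2 (-1, -1, -1, -1) [ 2.59202e+02  6.36359e+02  4.49922e+02  1.14914e+02 -8.10000e-02
  1.49300e+00]
132.2 (-1, -1, -1, -1) [ 2.59202e+02  6.36359e+02  4.49922e+02  1.14914e+02 -8.10000e-02
  1.49300e+00]
[[-1.3 -0.9  2.5 -5.4  6.  -1.5]
 [ 0.9 -2.5  0.8  0.   0.   0.7]
 [-5.6  5.3 -0.8 -0.1  0.   0.7]
 [ 5.  -4.5 -2.5  4.7 -6.7  0.1]]
```

```bash
cat > ik.py <<'E'
from h import *; from go import goal
M=np.load('model.npy'); lo=np.array([-2.57,-.35,-1.29,.11,-1.05,.11,-2.63]); hi=np.array([2.57,1.97,1.29,2.56,4.19,1.86,2.63])
def fk(q):
    H,L1,L2,L3,b,c=M[:6]; z=lambda a:R.from_euler('z',a); y=lambda a:R.from_euler('y',a)
    A=z(b-q[0])*y(q[1]); P=np.array([0,0,H])+A.apply([0,0,L1]); A=A*z(-q[2])*y(q[3]); P=P+A.apply([0,0,L2])
    A=A*z(-q[4])*y(q[5]); P=P+A.apply([0,0,L3]); return P,A*z(c-q[6])
def err(q,P,Rt):
    p,A=fk(q); return np.r_[p-P,200*(Rt.inv()*A).as_rotvec()]
def ik(P,Rt,q3,seeds):
    out=[]
    for q in seeds:
        q=q.copy(); ix=[0,1,3,4,5,6]
        def f(x): q[ix]=x; q[2]=q3; return err(q,P,Rt)
        b=least_squares(f,np.clip(q[ix],lo[ix]+.02,hi[ix]-.02),bounds=(lo[ix],hi[ix]),x_scale=[1]*6,max_nfev=60)
        if b.cost<.5:
            f(b.x)
            if not any(np.allclose(q,o,atol=.05) for o in out): out.append(q.copy())
    return out
E
python3 - <<'E'
from ik import *
p=np.load('pose.npy'); rng=np.random.default_rng(0)
seeds=[np.array([.3,.5,0,2.1,a,.4,g]) for a in(-.8,.8,2,3.3) for g in(-1.5,0,1.5)]
S=-92.4
for name,g in [("handle0",(0,0,36)),("clamp-28",(S,28,28)),("clamp+28",(S,-28,28))]:
  for th in(0,np.pi):
    P,Rt=goal(p,*g,th); print(name,th,P.round())
    for q3 in(-1.1,-.8,-.5,-.2,.1,.4,.7,1.0):
        for q in ik(P,Rt,q3,seeds): print('   ',q.round(2))
E
```

```text
handle0 0 [ 499. -162.  266.]
    [ 1.03  0.88 -1.1   2.23  1.35  0.32  1.22]
handle0 3.141592653589793 [ 499. -162.  266.]
    [ 1.03  0.88 -1.1   2.23  1.35  0.32 -1.92]
clamp-28 0 [ 422. -188.  213.]
    [ 1.14  0.99 -1.1   2.37  1.81  0.37  0.89]
    [ 0.99  0.82 -0.8   2.37  2.47  0.11  0.22]
    [ 0.8   0.72 -0.5   2.38  4.19  0.19 -1.5 ]
clamp-28 3.141592653589793 [ 422. -188.  213.]
    [ 1.14  0.99 -1.1   2.37  1.81  0.37 -2.25]
    [ 0.8   0.72 -0.5   2.38  4.19  0.19  1.64]
clamp+28 0 [ 457. -232.  213.]
    [ 1.18  1.01 -1.1   2.26  1.5   0.37  1.27]
clamp+28 3.141592653589793 [ 457. -232.  213.]
    [ 1.18  1.01 -1.1   2.26  1.5   0.37 -1.87]
```

```bash
python3 -m inch '{"linear":[[0,0,0],[0,0,0],[0,0,0],[0,0,0],[0,0,0],[0,0,0],[0,0,0],[0,0,0]],"rotation":[[0,0,0],[0,0,-4],[0,0,-4],[0,0,-4],[0,0,-4],[0,0,-4],[0,0,0],[0,0,0]],"fingers":[1,1,1,1,1,1,1,1]}' 30
python3 - <<'E'
import go,numpy as np
go.report(0,0,36,np.pi)
from rig import r; print(r.sense()['joint_pos'])
E
```

```text
time: 7.4
eef_pos: [500.7, -163.7, 270.1]
orientation: [-2.768, -0.214, -0.612]
force: [-4.2, -1.3, 8.1]
gripper_width: 12.9
finger_force: 59.3
tcp goal [ 499. -162.  266.] shift cm [-0.34 -0.1   0.28] turn deg [ -0.3  -0.  -30. ] now (array([ 2.7, -1.8, 38.8]), np.float64(2.617)) q [ 0.75  0.64 -0.59  2.23 -1.04  0.11 -0.09] t 7.4
[ 0.74525833  0.64051323 -0.59293837  2.2311195  -1.03974294  0.1067177
 -0.09030746]
```

```bash
python3 -m inch '{"linear":[[0,0,0],[0,0,0],[0,0,0],[0,0,0],[0,0,0],[0,0,0],[0,0,0],[0,0,0]],"rotation":[[0,0,-5],[0,0,-5],[0,0,-5],[0,0,-5],[0,0,-5],[0,0,-5],[0,0,0],[0,0,0]],"fingers":[1,1,1,1,1,1,1,1]}'
python3 - <<'E'
import go,numpy as np
go.report(0,0,36,np.pi)
from rig import r; print(r.sense()['joint_pos'])
from ik import *
# reproduce observed resolution with plain pinv steps
def jac(q):
    P,A=fk(q); J=np.zeros((6,7))
    for i in range(7):
        d=q.copy(); d[i]+=1e-5; p,B=fk(d); J[:,i]=np.r_[(p-P)/1e-5/1000,(B*A.inv()).as_rotvec()/1e-5]
    return J
def step(q,P,Rt,lam=1e-3,n=4):
    for _ in range(n):
        p,A=fk(q); e=np.r_[(P-p)/1000,(Rt*A.inv()).as_rotvec()]; J=jac(q)
        q=np.clip(q+J.T@np.linalg.solve(J@J.T+lam*np.eye(6),e),lo,hi)
    return q
for lam in(1e-4,1e-3,1e-2):
    q=np.array([-.04,.29,.05,2.19,-.02,.67,1.17]); P,A=fk(q)
    for i in range(8):
        if i<4: P=P+A.apply([-12,-37,2])
        else: A=A*R.from_rotvec([-6.4,-4,-3],degrees=True)
        q=step(q,P,A,lam)
    a=q
    for i in range(24): P=P+A.apply([0,0,4]); A=A*R.from_rotvec([0,0,7.5],degrees=True); q=step(q,P,A,lam)
    print(lam,a.round(2),q.round(2))
E
```

```text
time: 8.2
eef_pos: [500.2, -162.6, 270.3]
orientation: [-2.707, -0.958, -0.725]
force: [-7.4, 1.8, 11.8]
gripper_width: 13.0
finger_force: 59.8
tcp goal [ 499. -162.  266.] shift cm [-0.28 -0.14  0.28] turn deg [-0.4 -0.1  0. ] now (array([ 3.1, -0.2, 38.8]), np.float64(-3.141)) q [ 0.75  0.64 -0.59  2.23 -1.04  0.11  0.43] t 8.2
[ 0.74504995  0.64017476 -0.59423636  2.23233675 -1.03912775  0.10814824
  0.43272093]
0.0001 [ 0.77  0.35 -0.42  2.22 -0.74  0.51  2.38] [ 0.6   0.51 -0.34  2.25 -1.05  0.33 -0.44]
0.001 [ 0.77  0.35 -0.42  2.22 -0.74  0.51  2.38] [ 0.6   0.51 -0.34  2.25 -1.05  0.33 -0.44]
0.01 [ 0.77  0.35 -0.42  2.22 -0.74  0.51  2.38] [ 0.59  0.5  -0.32  2.25 -1.05  0.34 -0.44]
```

```bash
python3 -m inch '{"linear":[[0,0,0],[0,0,0],[0,0,0],[0,0,0],[0,0,0],[0,0,-1],[0,0,-2],[0,0,-3]],"rotation":[[0,0,0],[0,0,0],[0,0,0],[0,0,0],[0,0,0],[0,0,0],[0,0,0],[0,0,0]],"fingers":[0,0,0,0,0,0,0,0]}'
python3 -m inch '{"linear":[[0,0,-4],[0,0,-4],[0,0,-3],[0,0,0],[0,0,0],[0,0,0],[0,0,0],[0,0,0]],"rotation":[[0,0,0],[0,0,0],[0,0,0],[0,0,0],[0,0,0],[0,0,0],[0,0,0],[0,0,0]],"fingers":[0,0,0,0,0,0,0,0]}'
cat > sim.py <<'E'
import numpy as np, sys, time
from rig import r; from ik import lo,hi,M; from go import goal; from h import R
H,L1,L2,L3,b,c=M[:6]
def Z(a): C,S=np.cos(a),np.sin(a); return np.array([[C,-S,0],[S,C,0],[0,0,1]])
def Y(a): C,S=np.cos(a),np.sin(a); return np.array([[C,0,S],[0,1,0],[-S,0,C]])
def fkj(q):
    ax=[];pt=[]; A=Z(b-q[0]); O=np.array([0,0,H]); P=O
    ax.append([0,0,-1.]);pt.append(O)
    ax.append(A[:,1]);pt.append(P); A=A@Y(q[1]); ax.append(-A[:,2]);pt.append(P); P=P+A[:,2]*L1
    A=A@Z(-q[2]); ax.append(A[:,1]);pt.append(P); A=A@Y(q[3]); ax.append(-A[:,2]);pt.append(P); P=P+A[:,2]*L2
    A=A@Z(-q[4]); ax.append(A[:,1]);pt.append(P); A=A@Y(q[5]); ax.append(-A[:,2]);pt.append(P); P=P+A[:,2]*L3
    A=A@Z(c-q[6]); ax=np.array(ax); J=np.vstack([np.cross(ax,P-np.array(pt)).T/1000,ax.T]); return P,A,J
rv=lambda m:R.from_matrix(m).as_rotvec()
def step(q,P,A,n=2):
    for _ in range(n):
        p,B,J=fkj(q); e=np.r_[(P-p)/1000,rv(A@B.T)]; q=np.clip(q+J.T@np.linalg.solve(J@J.T+1e-4*np.eye(6),e),lo,hi)
    p,B,_=fkj(q); return q,np.linalg.norm(P-p)+100*np.linalg.norm(rv(A@B.T))
V=.07*np.array([2.22,2.22,3.01,3.01,3.14,3.14,3.14])
def run(q,P,A,segs):  # segs: (n,lin cm,rot deg)
    bad=0;zmin=999
    for n,l,w in segs:
        E=R.from_rotvec(w,degrees=True).as_matrix()
        for _ in range(n):
            P=P+A@np.array(l)*10; A=A@E; q0=q; q,e=step(q,P,A); bad=max(bad,e-1,100*np.max(np.abs(q-q0)/V-1)); zmin=min(zmin,(P+173*A[:,2])[2])
    return q,P,A,bad,zmin
def togo(P,A,Pg,Rg,h=50):
    w=rv(A.T@Rg)*57.3; n=max(1,int(np.ceil(np.linalg.norm(w)/8))); m=max(1,int(np.ceil(np.linalg.norm(Pg-P)/40)))
    return [(n,[0,0,0],w/n),(m,Rg.T@(Pg-P)/10/m,[0,0,0])]
E
cat > search.py <<'E'
from sim import *
p=np.load('pose.npy'); s=r.sense(); q0=s['joint_pos'].copy(); S=-92.4
print(q0.round(3)); P0,A0,_=fkj(np.clip(q0,lo,hi)); rng=np.random.default_rng(1); t=time.time(); best=[]
G=[goal(p,S,28,110,0),goal(p,S,28,28,0),goal(p,S,-28,28,0)]
while time.time()-t<150:
    segs=[(int(rng.integers(4,17)),rng.uniform(-1,1,3)*[1.5,1.5,1]-[0,0,.5],rng.uniform(-1,1,3)*[6,6,5]) for _ in range(2)]
    segs=[(n,l.round(1),w.round(0)) for n,l,w in segs]
    q,P,A,bad,zm=run(np.clip(q0,lo,hi),P0,A0,segs)
    if bad>0 or zm<190: continue
    tot=[*segs]
    for k,(Pg,Rg) in enumerate(G):
        sg=togo(P,A,Pg,Rg.as_matrix()); q,P,A,b_,zm=run(q,P,A,sg); bad=max(bad,b_)
        if bad>4: break
        if k==0: tot+=sg
        if k==1: q1=q
    m=min(np.min(np.r_[q-lo,hi-q]),np.min(np.r_[q1-lo,hi-q1]))
    if bad<4: best.append((m-.01*sum(n for n,_,_ in tot),m,bad,tot,q1,q))
best.sort(key=lambda a:-a[0]); print(len(best))
for x in best[:3]:
    print(round(x[1],3),round(x[2],1),x[4].round(2),x[5].round(2))
    for n,l,w in x[3]: print('  ',n,np.round(l,2),np.round(w,2))
E
python3 search.py
```

```text
time: 9.0
eef_pos: [477.4, -183.1, 321.2]
orientation: [-2.71, -0.954, -0.724]
force: [-0.1, -0.3, 0.0]
gripper_width: 85.5
finger_force: 0.0
time: 9.8
eef_pos: [435.2, -217.8, 415.9]
orientation: [-2.71, -0.954, -0.724]
force: [-0.5, -0.3, -0.3]
gripper_width: 85.6
finger_force: 0.0
[ 0.694  0.31  -0.255  2.183 -0.789  0.576  0.221]Traceback (most recent call last):
  File "search.py", line 16, in <module>
    m=min(np.min(np.r_[q-lo,hi-q]),np.min(np.r_[q1-lo,hi-q1]))
                                                ^^
NameError: name 'q1' is not defined. Did you mean: 'L1'?
```

```bash
sed -i 's/^    m=min(/    if bad>4: continue\n    m=min(/' search.py; python3 search.py
```

```text
[ 0.694  0.31  -0.255  2.183 -0.789  0.576  0.221]
0
```

```bash
cat > cem.py <<'E'
from sim import *
from multiprocessing import Pool
p=np.load('pose.npy'); s=r.sense(); q0=np.clip(s['joint_pos'].copy(),lo,hi); S=-92.4
P0,A0,_=fkj(q0); G=[goal(p,S,28,110,0),goal(p,S,28,28,0),goal(p,S,-28,28,0)]
K=int(sys.argv[1]); B=np.tile([2,2,2,7,7,7.],K)
def full(x):
    x=np.clip(x,-B,B).round(1).reshape(K,6); segs=[(8,a[:3],a[3:]*min(1,8.4/max(1e-6,np.linalg.norm(a[3:])))) for a in x]
    q,P,A,bad,zm=run(q0,P0,A0,segs); c=max(0,bad)+max(0,200-zm); tot=list(segs); Q=[q]
    for k,(Pg,Rg) in enumerate(G):
        w=rv(A.T@Rg.as_matrix())*57.3; n=max(1,int(np.ceil(np.linalg.norm(w)/7))); m=max(1,int(np.ceil(np.linalg.norm(Pg-P)/25)))
        sg=[(n,[0,0,0],w/n),(m,Rg.as_matrix().T@(Pg-P)/10/m,[0,0,0])]
        q,P,A,b_,zm=run(q,P,A,sg); c+=min(200,max(0,b_)); tot+=sg if k==0 else []; Q.append(q)
    mg=min(np.min(np.r_[x-lo,hi-x]) for x in Q[2:]); c+=100*max(0,.1-mg)+.1*sum(n for n,_,_ in tot)
    return c,mg,tot,Q
def cost(x): return full(x)[0]
if __name__=='__main__':
    rng=np.random.default_rng(int(sys.argv[2])); mu=np.zeros(6*K); sd=B*.6; t=time.time(); bx=None; bc=1e9
    with Pool() as pool:
        import os; N=160
        while time.time()-t<float(sys.argv[3]):
            X=[np.clip(mu+sd*rng.normal(size=6*K),-B,B) for _ in range(N)]; C=np.array(pool.map(cost,X,chunksize=5)); i=np.argsort(C)[:20]
            if C[i[0]]<bc: bc=C[i[0]]; bx=X[i[0]]
            E=np.array([X[j] for j in i]); mu=E.mean(0); sd=.8*E.std(0)+.1*sd
    c,mg,tot,Q=full(bx); print(os.cpu_count(),round(c,2),round(mg,3))
    for n,l,w in tot: print('  ',n,np.round(l,2),np.round(w,2))
    print(np.round(Q,2))
E
python3 cem.py 2 0 170; python3 cem.py 3 1 230
```

```text
4 93.85 0.0
   8 [0.1 0.6 0.1] [ 2.1  0.9 -6.7]
   8 [-0.2 -0.8  0.5] [-1.1  0.1 -6.8]
   11 [0 0 0] [ 1.6  -0.29 -6.53]
   4 [1.41 1.57 1.  ] [0 0 0]
[[ 1.1   0.6  -0.78  2.13 -0.51  0.63  1.9 ]
 [ 1.15  0.66 -0.88  2.37  0.06  0.11  2.63]
 [ 0.94  0.78 -0.71  2.37  0.08  0.11  2.61]
 [ 0.98  0.81 -0.72  2.26  0.11  0.11  2.63]]
4 93.85 0.0
   8 [-0.2  0.9 -0.2] [ 0.9  0.3 -7. ]
   8 [ 0.7 -0.2  0.1] [ 0.3 -0.3 -6.9]
   8 [ 0.2 -0.6  0.5] [ 0.1 -0.8 -6.8]
   2 [0 0 0] [-0.72  0.25 -6.9 ]
   5 [1.12 1.37 1.32] [0 0 0]
[[ 1.2   0.56 -0.93  2.16 -0.09  0.37  2.49]
 [ 1.15  0.66 -0.88  2.37  0.06  0.11  2.63]
 [ 0.94  0.78 -0.71  2.37  0.08  0.11  2.61]
 [ 0.98  0.81 -0.72  2.26  0.11  0.11  2.63]]
```

```bash
cat > try1.py <<'E'
from sim import *
p=np.load('pose.npy'); s=r.sense(); q0=np.clip(s['joint_pos'].copy(),lo,hi); S=-92.4
P0,A0,_=fkj(q0); G=[goal(p,S,28,110,0),goal(p,S,28,28,0),goal(p,S,-28,28,0)]
for lift in (0,-.4):
 for n in (24,32,40,48):
  q,P,A,bad,z=run(q0,P0,A0,[(n,[0,0,lift*8/n],[0,0,-8])])
  print(lift,n,'mid',q.round(2),round(bad,1))
  P,A,_=fkj(q)   # what was not reached is not made up
  for Pg,Rg in G:
    w=rv(A.T@Rg.as_matrix())*57.3; k=max(1,int(np.ceil(np.linalg.norm(w)/7))); m=max(1,int(np.ceil(np.linalg.norm(Pg-P)/25)))
    q,P,A,bad,z=run(q,P,A,[(k,[0,0,0],w/k),(m,Rg.as_matrix().T@(Pg-P)/10/m,[0,0,0])]); print('     ',q.round(2),round(bad,1),(w/k).round(1),k)
E
python3 try1.py
```

```text
0 24 mid [ 1.29  0.52 -1.13  2.18  0.08  0.41  2.63] 4.3
      [ 1.15  0.66 -0.88  2.37  0.12  0.11  2.57] 0.3 [-1.  -0.1  4.7] 2
      [ 0.94  0.78 -0.71  2.37  0.15  0.11  2.55] 40.3 [ 0.  0. -0.] 1
      [ 0.98  0.81 -0.72  2.26  0.17  0.11  2.56] 40.3 [-0. -0.  0.] 1
0 32 mid [ 1.45  0.82 -1.29  2.22  0.93  0.63  2.63] 181.1
      [ 1.2   0.7  -0.97  2.37  0.69  0.13  2.  ] 0 [ 0.4 -1.6  6.5] 7
      [ 0.89  0.75 -0.62  2.37  0.79  0.11  1.9 ] 46.4 [-0.  0. -0.] 1
      [ 1.01  0.82 -0.76  2.26  0.86  0.11  1.88] 47.0 [ 0. -0.  0.] 1
0 40 mid [ 1.48  0.92 -1.29  2.3   1.3   0.78  2.63] 327.4
      [ 1.25  0.76 -1.07  2.37  1.02  0.2   1.66] 0.1 [ 0.5 -2.1  6.1] 10
      [ 0.75  0.69 -0.41  2.37  1.42  0.11  1.27] 74.2 [-0.  0. -0.] 1
      [ 0.94  0.78 -0.66  2.26  2.15  0.11  0.58] 243.8 [ 0. -0.  0.] 1
0 48 mid [ 1.49  0.88 -1.29  2.31  1.48  0.56  2.63] 388.7
      [ 1.24  0.75 -1.05  2.37  0.97  0.18  1.71] 0 [-0.6 -1.5  6.6] 11
      [ 0.8   0.71 -0.49  2.37  1.24  0.11  1.45] 63.2 [ 0.  0. -0.] 1
      [ 1.06  0.86 -0.85  2.26  1.29  0.12  1.45] 73.2 [-0. -0.  0.] 1
-0.4 24
[... 397 characters left out ...]
] 6
      [ 0.89  0.75 -0.63  2.37  0.73  0.11  1.96] 45.3 [-0.  0. -0.] 1
      [ 1.    0.82 -0.76  2.26  0.79  0.11  1.95] 45.7 [ 0. -0.  0.] 1
-0.4 40 mid [ 1.57  0.88 -1.29  2.31  1.24  0.82  2.63] 374.8
      [ 1.23  0.74 -1.03  2.37  0.92  0.17  1.77] 1.7 [ 0.7 -2.7  6. ] 9
      [ 0.83  0.72 -0.54  2.37  1.13  0.11  1.56] 57.3 [-0.  0. -0.] 1
      [ 1.04  0.85 -0.82  2.26  1.23  0.11  1.51] 61.5 [ 0. -0.  0.] 1
-0.4 48 mid [ 1.59  0.84 -1.29  2.33  1.46  0.55  2.63] 432.4
      [ 1.22  0.72 -1.01  2.37  0.85  0.16  1.84] 1.4 [-0.7 -1.7  6.1] 11
      [ 0.85  0.73 -0.57  2.37  1.02  0.11  1.67] 52.6 [ 0.  0. -0.] 1
      [ 1.02  0.84 -0.79  2.26  1.1   0.11  1.64] 54.6 [-0. -0.  0.] 1
```

```bash
cat > cem2.py <<'E'
from sim import *
from multiprocessing import Pool
p=np.load('pose.npy'); S=-92.4
G=[goal(p,S,28,70,0),goal(p,S,28,28,0),goal(p,S,0,28,0),goal(p,S,-28,28,0)]; G=[(a,b_.as_matrix()) for a,b_ in G]
Rp=R.from_euler('z',p[2])*R.from_euler('y',-np.pi/6); Rpi=Rp.inv().as_matrix(); o=np.r_[p[:2],101]
def row(q,P,A):
    q1,_=step(q,P,A,3); d=q1-q; d=d/max(1,np.max(np.abs(d)/V)); return q+d
def man(q,segs):
    low=999
    for n,l,w in segs:
        E=R.from_rotvec(w,degrees=True).as_matrix()
        for _ in range(n):
            P,A,_=fkj(q); q=row(q,P+A@np.array(l)*10,A@E); P,A,_=fkj(q); t=P+173*A[:,2]; low=min(low,(Rpi@(t-o))[2] , t[2]-20)
    return q,low
def servo(q,Pg,Ag,n):
    for _ in range(n):
        P,A,_=fkj(q); w=rv(A.T@Ag); d=Pg-P; w*=min(1,.13/max(1e-9,np.linalg.norm(w))); d=d*min(1,30/max(1e-9,np.linalg.norm(d)))
        q=row(q,P+d,A@R.from_rotvec(w).as_matrix())
    P,A,_=fkj(q); return q,np.linalg.norm(P-Pg)+150*np.linalg.norm(rv(A.T@Ag))
def full(q0,segs):
    q,low=man(q0,segs); c=5*max(0,60-low); Q=[q]
    for (Pg,Ag),n in zip(G,(24,4,3,3)):
        q,e=servo(q,Pg,Ag,n); c+=e; Q.append(q)
    mg=min(np.min(np.r_[x-lo,hi-x]) for x in Q[1:]); return c+100*max(0,.12-mg),c,mg,Q,low
K=int(sys.argv[1]); B=np.tile([3,3,2,7,7,8.],K)
def dec(x): return [(8,a[:3],a[3:]) for a in np.clip(x,-B,B).round(1).reshape(K,6)]
q0=np.clip(r.sense()['joint_pos'].copy(),lo,hi)
def cost(x): return full(q0,dec(x))[0]
if __name__=='__main__':
    rng=np.random.default_rng(int(sys.argv[2])); mu=np.tile([0,0,0,0,0,-6.],K); sd=np.tile([1.2,1.2,.8,2.5,2.5,3],K); t=time.time(); bc=1e9
    with Pool(4) as pool:
        while time.time()-t<float(sys.argv[3]):
            X=[np.clip(mu+sd*rng.normal(size=6*K),-B,B) for _ in range(120)]; C=np.array(pool.map(cost,X,chunksize=5)); i=np.argsort(C)[:16]
            if C[i[0]]<bc: bc=C[i[0]]; bx=X[i[0]]
            E=np.array([X[j] for j in i]); mu=.3*mu+.7*E.mean(0); sd=.85*E.std(0)+.12*sd
    c,c1,mg,Q,low=full(q0,dec(bx)); print(round(c,2),round(c1,2),round(mg,3),'low',round(low))
    for n,l,w in dec(bx): print('  ',n,l,w)
    print(np.round(Q,2))
E
python3 cem2.py 5 0 400
```

```text
0.0 0.0 0.121 low 167
   8 [0.3 0.4 0.4] [ 2.1 -3.1 -5.9]
   8 [-0.8 -0.6 -0. ] [-0.4  2.3 -6.2]
   8 [ 0.6 -0.1 -0.5] [ 1.2  3.  -6.9]
   8 [-0.3 -0.3 -0.5] [ 0.9  1.  -6.5]
   8 [ 0.2 -0.1  0.2] [ 2.7  2.4 -7.3]
[[ 1.29  0.89 -1.29  1.95  1.11  1.59  2.63]
 [ 1.23  0.93 -1.17  2.38  1.55  0.35  1.14]
 [ 1.15  1.   -1.12  2.37  1.79  0.39  0.91]
 [ 1.14  0.97 -1.06  2.32  1.66  0.32  1.07]
 [ 1.14  0.96 -1.02  2.26  1.47  0.28  1.29]]
```

```bash
python3 -m inch '{"linear":[[0.3,0.4,0.4],[0.3,0.4,0.4],[0.3,0.4,0.4],[0.3,0.4,0.4],[0.3,0.4,0.4],[0.3,0.4,0.4],[0.3,0.4,0.4],[0.3,0.4,0.4]],"rotation":[[2.1,-3.1,-5.9],[2.1,-3.1,-5.9],[2.1,-3.1,-5.9],[2.1,-3.1,-5.9],[2.1,-3.1,-5.9],[2.1,-3.1,-5.9],[2.1,-3.1,-5.9],[2.1,-3.1,-5.9]],"fingers":[0,0,0,0,0,0,0,0]}' | head -2
python3 -m inch '{"linear":[[-0.8,-0.6,0],[-0.8,-0.6,0],[-0.8,-0.6,0],[-0.8,-0.6,0],[-0.8,-0.6,0],[-0.8,-0.6,0],[-0.8,-0.6,0],[-0.8,-0.6,0]],"rotation":[[-0.4,2.3,-6.2],[-0.4,2.3,-6.2],[-0.4,2.3,-6.2],[-0.4,2.3,-6.2],[-0.4,2.3,-6.2],[-0.4,2.3,-6.2],[-0.4,2.3,-6.2],[-0.4,2.3,-6.2]],"fingers":[0,0,0,0,0,0,0,0]}' |head -2
cat > chk.py <<'E'
import sys; sys.argv=['x','1','0','0']
from cem2 import *
qa=np.array([.694,.31,-.255,2.183,-.789,.576,.221])
T=[(8,[.3,.4,.4],[2.1,-3.1,-5.9]),(8,[-.8,-.6,0],[-.4,2.3,-6.2]),(8,[.6,-.1,-.5],[1.2,3,-6.9]),(8,[-.3,-.3,-.5],[.9,1,-6.5]),(8,[.2,-.1,.2],[2.7,2.4,-7.3])]
k=int(sys.stdin.readline()); print('sim',man(qa,T[:k])[0].round(3),'real',r.sense()['joint_pos'].round(4))
c=full(q0,T[k:]); print('ahead',np.round(c[1:3],2),round(c[4])); print(np.round(c[3],2))
E
echo 2 | python3 chk.py
```

```text
time: 10.6
eef_pos: [478.9, -205.8, 394.0]
time: 11.4
eef_pos: [455.5, -278.5, 378.0]
sim [ 0.85   0.494 -0.463  1.997 -0.078  0.947  1.298] real [ 0.8453  0.5103 -0.4639  1.9545 -0.1118  0.9899  1.3254]
ahead [0.   0.14] 187
[[ 1.28  0.92 -1.29  1.9   1.11  1.62  2.63]
 [ 1.22  0.91 -1.15  2.38  1.55  0.33  1.14]
 [ 1.15  0.99 -1.11  2.37  1.81  0.38  0.9 ]
 [ 1.13  0.95 -1.03  2.32  1.67  0.29  1.07]
 [ 1.13  0.94 -1.    2.26  1.45  0.26  1.3 ]]
```

Matches the simulation, so I'll continue.

```bash
python3 -m inch '{"linear":[[0.6,-0.1,-0.5],[0.6,-0.1,-0.5],[0.6,-0.1,-0.5],[0.6,-0.1,-0.5],[0.6,-0.1,-0.5],[0.6,-0.1,-0.5],[0.6,-0.1,-0.5],[0.6,-0.1,-0.5]],"rotation":[[1.2,3,-6.9],[1.2,3,-6.9],[1.2,3,-6.9],[1.2,3,-6.9],[1.2,3,-6.9],[1.2,3,-6.9],[1.2,3,-6.9],[1.2,3,-6.9]],"fingers":[0,0,0,0,0,0,0,0]}' | head -2; echo 3 | python3 chk.py
python3 -m inch '{"linear":[[-0.3,-0.3,-0.5],[-0.3,-0.3,-0.5],[-0.3,-0.3,-0.5],[-0.3,-0.3,-0.5],[-0.3,-0.3,-0.5],[-0.3,-0.3,-0.5],[-0.3,-0.3,-0.5],[-0.3,-0.3,-0.5]],"rotation":[[0.9,1,-6.5],[0.9,1,-6.5],[0.9,1,-6.5],[0.9,1,-6.5],[0.9,1,-6.5],[0.9,1,-6.5],[0.9,1,-6.5],[0.9,1,-6.5]],"fingers":[0,0,0,0,0,0,0,0]}' | head -2; echo 4 | python3 chk.py
```

```text
time: 12.2
eef_pos: [423.7, -291.7, 428.9]
sim [ 0.985  0.5   -0.682  1.935  0.232  1.418  2.061] real [ 0.9539  0.5383 -0.6817  1.8612  0.1785  1.4774  2.0838]
ahead [0.   0.14] 182
[[ 1.25  0.95 -1.29  1.87  1.09  1.64  2.63]
 [ 1.22  0.91 -1.14  2.38  1.55  0.32  1.14]
 [ 1.14  0.99 -1.1   2.37  1.81  0.37  0.89]
 [ 1.13  0.95 -1.02  2.32  1.67  0.28  1.06]
 [ 1.13  0.94 -0.99  2.26  1.45  0.25  1.31]]
time: 13.0
eef_pos: [472.6, -298.0, 444.5]
sim [ 1.086  0.631 -1.007  1.839  0.49   1.549  2.63 ] real [ 1.1314  0.7533 -1.2066  1.753   0.5039  1.6941  2.6162]
ahead [0.   0.14] 165
[[ 1.29  1.   -1.29  1.86  1.11  1.73  2.63]
 [ 1.22  0.92 -1.15  2.38  1.55  0.34  1.14]
 [ 1.15  0.99 -1.11  2.37  1.8   0.38  0.9 ]
 [ 1.14  0.96 -1.04  2.32  1.66  0.3   1.07]
 [ 1.13  0.95 -1.    2.26  1.46  0.26  1.3 ]]
```

```bash
python3 -m inch '{"linear":[[0.2,-0.1,0.2],[0.2,-0.1,0.2],[0.2,-0.1,0.2],[0.2,-0.1,0.2],[0.2,-0.1,0.2],[0.2,-0.1,0.2],[0.2,-0.1,0.2],[0.2,-0.1,0.2]],"rotation":[[2.7,2.4,-7.3],[2.7,2.4,-7.3],[2.7,2.4,-7.3],[2.7,2.4,-7.3],[2.7,2.4,-7.3],[2.7,2.4,-7.3],[2.7,2.4,-7.3],[2.7,2.4,-7.3]],"fingers":[0,0,0,0,0,0,0,0]}' | head -2; echo 5 | python3 chk.py
python3 go.py -92.4 28 130 0.0
cat > next.py <<'E'
# simulated outcome of candidate constant rows towards a goal: report rows
import sys; a=list(map(float,sys.argv[1:5])); nr,nt=int(sys.argv[5]),int(sys.argv[6]); sys.argv=['x','1','0','0']
from cem2 import *
Pg,Rg=goal(p,*a); Ag=Rg.as_matrix(); s=r.sense(); P=s['eef_pos']; A=R.from_rotvec(s['orientation']).as_matrix()
w=rv(A.T@Ag)*57.2958/nr; l=Ag.T@(Pg-P)/10/nt
q,low=man(q0,[(nr,[0,0,0],w),(nt,l,[0,0,0])]); print('rot',w.round(2),'x',nr,'then lin',l.round(2),'x',nt,'->',q.round(2),'low',round(low))
E
python3 next.py -92.4 28 130 0 16 8
```

```text
time: 13.8
eef_pos: [466.4, -135.1, 269.8]
sim [ 1.29   0.886 -1.29   1.946  1.114  1.589  2.63 ] real [ 0.8498  0.9403 -1.2939  2.1893  1.1433  1.3724  2.6268]
ahead [0.  0.1] 999
[[ 0.85  0.94 -1.29  2.19  1.14  1.37  2.63]
 [ 1.24  0.94 -1.19  2.38  1.55  0.38  1.14]
 [ 1.16  1.02 -1.14  2.37  1.78  0.41  0.92]
 [ 1.16  0.99 -1.08  2.32  1.65  0.34  1.08]
 [ 1.16  0.98 -1.05  2.26  1.48  0.31  1.28]]
tcp goal [ 382. -220.  302.] shift cm [ 2.3  12.14  0.89] turn deg [ 29.3 -45.1  82.8] now (array([-119.7,   18.4,   95.9]), np.float64(1.44)) q [ 0.85  0.94 -1.29  2.19  1.14  1.37  2.63] t 13.8
rot [ 1.83 -2.82  5.17] x 16 then lin [ 1.09 -0.17 -1.09] x 8 -> [ 1.34  0.82 -1.29  2.35  1.05  0.43  1.51] low 29
```

```bash
python3 - <<'E'
from rig import r; from h import *
s=r.sense(); A=R.from_rotvec(s['orientation']); print('up100 cm',A.inv().apply([-40,-30,100])/10,'z',A.apply([0,0,1]),'tip',s['eef_pos']+A.apply([0,0,173]),s['force'])
E
```

```text
up100 cm [ 1.70391208  7.75811457 -7.86818543] z [-0.14898293 -0.30933192 -0.93921129] tip [ 440.63687497 -188.57804317  107.28339141] [-0.40327442  0.5571883  -0.35646929]
```

```bash
python3 -m inch '{"linear":[[0.4,2,-2],[0.4,2,-2],[0.4,2,-2],[0.4,2,-2],[0,0,0],[0,0,0],[0,0,0],[0,0,0]],"rotation":[[0,0,0],[0,0,0],[0,0,0],[0,0,0],[0,0,0],[0,0,0],[0,0,0],[0,0,0]],"fingers":[0,0,0,0,0,0,0,0]}'
python3 go.py -92.4 28 130 0.0
python3 next.py -92.4 28 130 0 16 8
```

```text
time: 14.6
eef_pos: [408.1, -125.6, 329.7]
orientation: [2.421, -1.327, 0.072]
force: [0.1, -0.7, -0.8]
gripper_width: 85.3
finger_force: 0.0
tcp goal [ 382. -220.  302.] shift cm [5.51 5.86 6.25] turn deg [ 26.8 -48.   80.8] now (array([-124.8,   56. ,  170.2]), np.float64(1.365)) q [ 0.88  0.73 -1.29  2.28  1.02  1.28  2.63] t 14.6
rot [ 1.68 -3.    5.05] x 16 then lin [ 1.04 -0.71 -0.19] x 8 -> [ 1.26  0.71 -1.15  2.36  0.84  0.27  1.74] low 95
```

```bash
for i in 1 2; do python3 -m inch '{"linear":[[0,0,0],[0,0,0],[0,0,0],[0,0,0],[0,0,0],[0,0,0],[0,0,0],[0,0,0]],"rotation":[[1.7,-3,5],[1.7,-3,5],[1.7,-3,5],[1.7,-3,5],[1.7,-3,5],[1.7,-3,5],[1.7,-3,5],[1.7,-3,5]],"fingers":[0,0,0,0,0,0,0,0]}' | head -3;done
python3 go.py -92.4 28 90 0.0; python3 next.py -92.4 28 90 0 1 7; python3 next.py -92.4 28 28 0 1 8
```

```text
time: 15.4
eef_pos: [408.0, -125.7, 330.0]
orientation: [-2.002, 2.334, 0.103]
time: 16.2
eef_pos: [407.8, -125.9, 330.0]
orientation: [-0.887, 2.477, 0.236]
tcp goal [ 398. -207.  267.] shift cm [ 8.34 -5.63  2.43] turn deg [0.1 0.4 0.5] now (array([ -8.6,  85.3, 115. ]), np.float64(0.009)) q [ 1.06  0.57 -1.05  2.39  0.93  0.12  1.54] t 16.2
rot [0.07 0.41 0.53] x 1 then lin [ 1.18 -0.82  0.36] x 7 -> [ 1.13  0.7  -0.9   2.37  1.06  0.11  1.63] low 79
rot [0.07 0.41 0.53] x 1 then lin [ 1.03 -0.71  1.09] x 8 -> [ 0.8   0.67 -0.45  2.37  1.28  0.11  1.42] low 25
```

```bash
timeout 500 python3 cem2.py 3 0 120
```

```text
0.0 0.0 0.122 low 113
   8 [ 0.  -0.7 -1.2] [ 0.3  0.7 -4.7]
   8 [-0.3  0.3 -0.5] [ 1.9  3.3 -3.4]
   8 [ 0.2  0.2 -0.4] [ 1.3  1.8 -3.9]
[[ 1.36  0.23 -1.07  2.47  2.31  0.55  1.86]
 [ 1.23  0.93 -1.17  2.38  1.55  0.35  1.14]
 [ 1.15  1.   -1.12  2.37  1.8   0.39  0.91]
 [ 1.14  0.97 -1.06  2.32  1.66  0.32  1.07]
 [ 1.14  0.96 -1.02  2.26  1.46  0.28  1.29]]
```

```bash
sed -i 's/^qa=.*/qa=q0/; s/^T=.*/T=[(8,[0,-.7,-1.2],[.3,.7,-4.7]),(8,[-.3,.3,-.5],[1.9,3.3,-3.4]),(8,[.2,.2,-.4],[1.3,1.8,-3.9])]/' chk.py
python3 -m inch '{"linear":[[0,-0.7,-1.2],[0,-0.7,-1.2],[0,-0.7,-1.2],[0,-0.7,-1.2],[0,-0.7,-1.2],[0,-0.7,-1.2],[0,-0.7,-1.2],[0,-0.7,-1.2]],"rotation":[[0.3,0.7,-4.7],[0.3,0.7,-4.7],[0.3,0.7,-4.7],[0.3,0.7,-4.7],[0.3,0.7,-4.7],[0.3,0.7,-4.7],[0.3,0.7,-4.7],[0.3,0.7,-4.7]],"fingers":[0,0,0,0,0,0,0,0]}' | head -2; echo 1 | python3 chk.py
python3 -m inch '{"linear":[[-0.3,0.3,-0.5],[-0.3,0.3,-0.5],[-0.3,0.3,-0.5],[-0.3,0.3,-0.5],[-0.3,0.3,-0.5],[-0.3,0.3,-0.5],[-0.3,0.3,-0.5],[-0.3,0.3,-0.5]],"rotation":[[1.9,3.3,-3.4],[1.9,3.3,-3.4],[1.9,3.3,-3.4],[1.9,3.3,-3.4],[1.9,3.3,-3.4],[1.9,3.3,-3.4],[1.9,3.3,-3.4],[1.9,3.3,-3.4]],"fingers":[0,0,0,0,0,0,0,0]}' | head -2; echo 2 | python3 chk.py
```

```text
time: 17.0
eef_pos: [418.8, -180.8, 416.6]
sim [ 1.576  0.584 -1.29   2.067  0.75   0.791  2.63 ] real [ 1.3366  0.5093 -1.2937  2.2243  0.5214  0.4338  2.6278]
ahead [0.01 0.  ] 199
[[ 1.07  0.09 -0.78  2.43  2.66  0.32  1.41]
 [ 1.11  0.78 -0.92  2.38  1.51  0.11  1.18]
 [ 1.11  0.94 -1.02  2.37  1.88  0.29  0.82]
 [ 1.06  0.87 -0.89  2.32  1.74  0.15  0.98]
 [ 1.08  0.89 -0.9   2.26  1.38  0.16  1.37]]
time: 17.8
eef_pos: [386.4, -158.3, 437.9]
sim [ 0.935 -0.154 -0.898  2.464  2.116  0.563  1.585] real [ 0.7882  0.1525 -0.6329  2.4     1.6096  0.195   1.8537]
ahead [0.01 0.  ] 233
[[ 0.99  0.08 -0.79  2.49  2.56  0.39  1.49]
 [ 1.11  0.78 -0.92  2.38  1.51  0.11  1.18]
 [ 1.11  0.94 -1.02  2.37  1.88  0.29  0.82]
 [ 1.06  0.87 -0.89  2.32  1.74  0.15  0.98]
 [ 1.08  0.89 -0.9   2.26  1.38  0.16  1.37]]
```

```bash
echo 3 | python3 chk.py; timeout 300 python3 cem2.py 1 0 40; timeout 300 python3 cem2.py 2 0 60
```

```text
sim [ 0.892 -0.228 -0.768  2.555  2.632  0.748  1.698] real [ 0.7882  0.1525 -0.6329  2.4     1.6096  0.195   1.8537]
ahead [0. 0.] 999
[[ 0.79  0.15 -0.63  2.4   1.61  0.19  1.85]
 [ 1.11  0.78 -0.92  2.38  1.51  0.11  1.18]
 [ 1.11  0.94 -1.02  2.37  1.88  0.29  0.82]
 [ 1.06  0.87 -0.89  2.32  1.74  0.15  0.98]
 [ 1.08  0.89 -0.9   2.26  1.38  0.16  1.37]]
0.0 0.0 0.121 low 196
   8 [ 1.1 -0.2  0.8] [ 0.6 -1.4 -8. ]
[[ 1.31  0.58 -1.29  2.23  1.36  0.49  2.63]
 [ 1.23  0.93 -1.17  2.38  1.55  0.35  1.14]
 [ 1.15  1.   -1.12  2.37  1.8   0.39  0.91]
 [ 1.14  0.97 -1.06  2.32  1.66  0.32  1.07]
 [ 1.14  0.96 -1.02  2.26  1.46  0.28  1.29]]
0.0 0.0 0.122 low 226
   8 [ 0.4 -0.  -0. ] [-2.7 -1.1 -5.3]
   8 [-0.4 -0.7 -0.2] [-1.3  2.5 -4.8]
[[ 0.98  0.45 -1.26  2.26  1.25  1.18  2.63]
 [ 1.23  0.93 -1.17  2.38  1.55  0.35  1.14]
 [ 1.15  1.   -1.12  2.37  1.8   0.39  0.91]
 [ 1.14  0.97 -1.06  2.32  1.66  0.32  1.07]
 [ 1.14  0.96 -1.02  2.26  1.46  0.28  1.29]]
```

```bash
python3 -m inch '{"linear":[[1.1,-0.2,0.8],[1.1,-0.2,0.8],[1.1,-0.2,0.8],[1.1,-0.2,0.8],[1.1,-0.2,0.8],[1.1,-0.2,0.8],[1.1,-0.2,0.8],[1.1,-0.2,0.8]],"rotation":[[0.6,-1.4,-8],[0.6,-1.4,-8],[0.6,-1.4,-8],[0.6,-1.4,-8],[0.6,-1.4,-8],[0.6,-1.4,-8],[0.6,-1.4,-8],[0.6,-1.4,-8]],"fingers":[0,0,0,0,0,0,0,0]}' | head -3; echo 3 | python3 chk.py; python3 go.py -92.4 28 90 0;  python3 next.py -92.4 28 90 0 12 4;python3 next.py -92.4 28 28 0 12 8
```

```text
time: 18.6
eef_pos: [451.3, -208.1, 383.8]
orientation: [-2.896, 0.557, -0.902]
sim [ 2.077  0.719 -1.29   2.345  3.774  0.11   2.629] real [ 0.8654  0.3734 -0.6471  2.2973  2.0518  0.1068  2.6267]
ahead [0.   0.07] 999
[[ 0.87  0.37 -0.65  2.3   2.05  0.11  2.63]
 [ 1.18  0.85 -1.05  2.38  1.54  0.23  1.15]
 [ 1.12  0.95 -1.04  2.37  1.86  0.31  0.84]
 [ 1.08  0.89 -0.93  2.32  1.71  0.18  1.01]
 [ 1.1   0.9  -0.93  2.26  1.41  0.19  1.34]]
tcp goal [ 398. -207.  267.] shift cm [-10.42   3.54   6.65] turn deg [ -8.8 -27.3 123.5] now (array([ -8. , -66.8, 183.1]), np.float64(2.149)) q [ 0.87  0.37 -0.65  2.3   2.05  0.11  2.63] t 18.6
rot [-0.73 -2.28 10.29] x 12 then lin [2.36 0.85 2.01] x 4 -> [ 0.94  0.6  -0.6   2.43  0.39  0.11  2.15] low 72
rot [-0.73 -2.28 10.29] x 12 then lin [1.18 0.43 1.78] x 8 -> [ 0.76  0.69 -0.41  2.44  0.44  0.11  2.11] low 15
```

```bash
cat > nx2.py <<'E'
import sys; a=list(map(float,sys.argv[1:5])); nt,nr=int(sys.argv[5]),int(sys.argv[6]); sys.argv=['x','1','0','0']
from cem2 import *
Pg,Rg=goal(p,*a); Ag=Rg.as_matrix(); s=r.sense(); P=s['eef_pos']; A=R.from_rotvec(s['orientation']).as_matrix()
w=rv(A.T@Ag)*57.2958/nr; l=A.T@(Pg-P)/10/nt
q1,_=man(q0,[(nt,l,[0,0,0])]); q,low=man(q1,[(nr,[0,0,0],w)]); p1,A1,_=fkj(q)
print('lin',l.round(2),'x',nt,'then rot',w.round(2),'x',nr,'->',q1.round(2),q.round(2),'low',round(low),'err',(p1-Pg).round(),rv(A1.T@Ag).round(2))
for b_ in (28,0,-28):
    g=goal(p,-92.4,b_,28,0); q,e=servo(q,g[0],g[1].as_matrix(),6); print(q.round(2),e.round(2))
E
for h in 70 90 130; do python3 nx2.py -92.4 28 $h 0 8 16; done
python3 - <<'E'
import sys; sys.argv=['x','1','0','0']
from cem2 import *
q=q0; Pg,Ag=goal(p,-92.4,28,70,0); Ag=Ag.as_matrix()
for i in range(20):
    P,A,_=fkj(q); w=rv(A.T@Ag); d=Pg-P; w*=min(1,.13/max(1e-9,np.linalg.norm(w))); d=d*min(1,30/max(1e-9,np.linalg.norm(d)))
    print((A.T@d/10).round(2),(w*57.3).round(1),q.round(2)); q=row(q,P+d,A@R.from_rotvec(w).as_matrix())
E
```

```text
lin [-1.37  0.37  1.06] x 8 then rot [-0.55 -1.71  7.72] x 16 -> [ 1.03  0.79 -0.94  2.49  2.43  0.66  2.38] [ 1.22  0.95 -1.21  2.4   1.67  0.45  0.99] low 49 err [-6.  7. -3.] [-0.04 -0.03  0.  ]
[ 1.18  1.05 -1.18  2.37  1.76  0.46  0.94] 0.0
[ 1.18  1.03 -1.14  2.32  1.64  0.41  1.09] 0.0
[ 1.18  1.02 -1.12  2.26  1.5   0.38  1.26] 0.0
lin [-1.3   0.44  0.83] x 8 then rot [-0.55 -1.71  7.72] x 16 -> [ 1.07  0.74 -0.95  2.49  2.41  0.6   2.4 ] [ 1.22  0.84 -1.12  2.4   1.57  0.31  1.1 ] low 69 err [-6.  8. -3.] [-0.04 -0.03  0.  ]
[ 1.14  0.98 -1.09  2.37  1.82  0.36  0.89] 0.0
[ 1.12  0.94 -1.01  2.32  1.67  0.27  1.06] 0.0
[ 1.12  0.93 -0.98  2.26  1.44  0.24  1.31] 0.0
lin [-1.16  0.58  0.37] x 8 then rot [-0.55 -1.71  7.72] x 16 -> [ 1.15  0.63 -0.97  2.48  2.38  0.47  2.44] [ 1.24  0.67 -1.03  2.39  0.92  0.16  1.75] low 109 err [-6. 10. -2.] [-0.04 -0.03  0.  ]
[ 0.77  0.7  -0.49  2.36  1.34  0.11  1.32] 62.2
[ 1.04  0.85 -0.85  2.32  1.8   0.11  0.92] 0.0
[ 1.07  0.88 -0.88  2.26  1.35  0.15  1.39] 0.0
[-2.21  0.75  1.88] [-0.5 -1.8  7.2] [ 0.87  0.37 -0.65  2.3   2.05  0.1
[... 739 characters left out ...]
[ 1.1   0.79 -0.99  2.39  1.77  0.39  1.76]
[-0.  0.  0.] [-0.5 -1.8  7.2] [ 1.11  0.8  -1.    2.39  1.71  0.37  1.7 ]
[-0.  0.  0.] [-0.5 -1.8  7.2] [ 1.12  0.8  -1.01  2.38  1.66  0.35  1.64]
[-0.  0.  0.] [-0.5 -1.8  7.2] [ 1.14  0.81 -1.02  2.38  1.61  0.33  1.56]
[-0.  0.  0.] [-0.5 -1.8  7.2] [ 1.15  0.82 -1.03  2.38  1.57  0.31  1.48]
[-0.  0.  0.] [-0.5 -1.8  7.2] [ 1.16  0.83 -1.04  2.38  1.55  0.29  1.39]
[0. 0. 0.] [-0.5 -1.8  7.2] [ 1.17  0.84 -1.05  2.38  1.53  0.26  1.28]
[0. 0. 0.] [-0.  -0.2  0.7] [ 1.18  0.85 -1.05  2.38  1.54  0.23  1.16]
[0. 0. 0.] [ 0. -0.  0.] [ 1.18  0.85 -1.05  2.38  1.54  0.23  1.15]
[0. 0. 0.] [ 0. -0.  0.] [ 1.18  0.85 -1.05  2.38  1.54  0.23  1.15]
```

```bash
python3 -m inch '{"linear":[[-1.3,0.4,0.9],[-1.3,0.4,0.9],[-1.3,0.4,0.9],[-1.3,0.4,0.9],[-1.3,0.4,0.9],[-1.3,0.4,0.9],[-1.3,0.4,0.9],[-1.3,0.4,0.9]],"rotation":[[0,0,0],[0,0,0],[0,0,0],[0,0,0],[0,0,0],[0,0,0],[0,0,0],[0,0,0]],"fingers":[0,0,0,0,0,0,0,0]}' | head -3; python3 go.py -92.4 28 85 0
python3 -m inch '{"linear":[[0,0,0],[0,0,0],[0,0,0],[0,0,0],[0,0,0],[0,0,0],[0,0,0],[0,0,0]],"rotation":[[-0.5,-1.7,7.7],[-0.5,-1.7,7.7],[-0.5,-1.7,7.7],[-0.5,-1.7,7.7],[-0.5,-1.7,7.7],[-0.5,-1.7,7.7],[-0.5,-1.7,7.7],[-0.5,-1.7,7.7]],"fingers":[0,0,0,0,0,0,0,0]}' | head -3
python3 nx2.py -92.4 28 85 0 1 8;python3 go.py -92.4 28 85 0
```

```text
time: 19.4
eef_pos: [401.6, -203.7, 263.2]
orientation: [-2.893, 0.565, -0.903]
tcp goal [ 400. -206.  263.] shift cm [-0.11  0.28 -0.06] turn deg [ -8.9 -27.3 123.2] now (array([-99.4, -32.3,  96.7]), np.float64(2.144)) q [ 1.06  0.73 -0.98  2.49  2.37  0.61  2.4 ] t 19.4
time: 20.2
eef_pos: [401.9, -203.7, 263.8]
orientation: [-2.103, 1.833, -0.346]
lin [ 0.19  0.29 -0.01] x 1 then rot [-0.59 -1.65  7.68] x 8 -> [ 1.13  0.74 -1.04  2.41  1.8   0.41  1.89] [ 1.19  0.78 -1.07  2.38  1.41  0.22  1.24] low 74 err [ 2.  8. 12.] [-0.03 -0.01  0.01]
[ 1.1   0.92 -1.    2.37  1.91  0.26  0.79] 0.0
[ 1.04  0.86 -0.86  2.32  1.79  0.12  0.94] 0.0
[ 1.07  0.88 -0.88  2.26  1.35  0.15  1.4 ] 0.0
tcp goal [ 400. -206.  263.] shift cm [ 0.19  0.29 -0.01] turn deg [ -4.7 -13.2  61.4] now (array([-111.8,    0.7,   88.6]), np.float64(1.072)) q [ 1.12  0.74 -1.04  2.4   1.8   0.41  1.89] t 20.2
```

```bash
python3 nx2.py -92.4 28 65 0 2 8; python3 nx2.py -92.4 28 55 0 2 8
```

```text
lin [-0.13  0.1   0.97] x 2 then rot [-0.59 -1.65  7.68] x 8 -> [ 1.1   0.8  -1.04  2.41  1.88  0.47  1.81] [ 1.2   0.89 -1.16  2.38  1.6   0.35  1.06] low 54 err [ 2.  7. 12.] [-0.03 -0.01  0.01]
[ 1.15  1.   -1.12  2.37  1.79  0.39  0.91] 0.0
[ 1.15  0.97 -1.06  2.32  1.66  0.32  1.07] 0.0
[ 1.14  0.96 -1.02  2.26  1.47  0.28  1.29] 0.0
lin [-0.25  0.08  1.46] x 2 then rot [-0.59 -1.65  7.68] x 8 -> [ 1.09  0.82 -1.05  2.41  1.91  0.5   1.78] [ 1.2   0.94 -1.19  2.38  1.66  0.41  1.01] low 44 err [ 2.  7. 12.] [-0.03 -0.01  0.01]
[ 1.17  1.03 -1.16  2.37  1.78  0.43  0.93] 0.0
[ 1.17  1.   -1.11  2.32  1.65  0.37  1.09] 0.0
[ 1.17  0.99 -1.08  2.26  1.49  0.34  1.27] 0.0
```

```bash
python3 -m inch '{"linear":[[-0.1,0.1,1],[-0.1,0.1,1],[0,0,0],[0,0,0],[0,0,0],[0,0,0],[0,0,0],[0,0,0]],"rotation":[[0,0,0],[0,0,0],[-0.7,-2.2,8.2],[-0.7,-2.2,8.2],[-0.7,-2.2,8.2],[-0.7,-2.2,8.2],[-0.7,-2,8.2],[-0.7,-2,8.2]],"fingers":[0,0,0,0,0,0,0,0]}' | head -3
python3 -m inch '{"linear":[[0,0,0],[0,0,0],[0,0,0],[0,0,0],[0,0,0],[0,0,0],[0,0,0],[0,0,0]],"rotation":[[0,0,6],[0,0,6],[0,0,0],[0,0,0],[0,0,0],[0,0,0],[0,0,0],[0,0,0]],"fingers":[0,0,0,0,0,0,0,0]}' | head -3
python3 nx2.py -92.4 28 65 -0.05 1 1;python3 go.py -92.4 28 65 -0.05
python3 - <<'E'
from rig import r; import cv2
from h import *
c=r.get_calibration("wrist"); np.save('w3.npy',c,allow_pickle=True); cv2.imwrite("pics/w3.png",r.snapshot("wrist")[:,:,::-1])
E
```

```text
time: 21.0
eef_pos: [407.6, -200.4, 244.7]
orientation: [-1.142, 2.389, 0.17]
time: 21.8
eef_pos: [407.2, -200.2, 245.3]
orientation: [-0.899, 2.503, 0.234]
lin [-0.04  0.04  0.02] x 1 then rot [ 0.42 -1.23  3.41] x 1 -> [ 1.21  0.87 -1.13  2.36  1.51  0.32  1.18] [ 1.21  0.86 -1.12  2.37  1.57  0.3   1.06] low 60 err [ 4. -5. 15.] [-0.04  0.    0.01]
[ 1.14  0.98 -1.09  2.37  1.82  0.36  0.89] 0.0
[ 1.12  0.94 -1.01  2.32  1.67  0.27  1.06] 0.0
[ 1.12  0.93 -0.98  2.26  1.44  0.24  1.31] 0.0
tcp goal [ 407. -200.  245.] shift cm [-0.04  0.04  0.02] turn deg [ 0.4 -1.2  3.4] now (array([-96.1,  28.8,  65.2]), np.float64(0.01)) q [ 1.21  0.87 -1.13  2.36  1.51  0.32  1.18] t 21.8
```

View pics/w3.png

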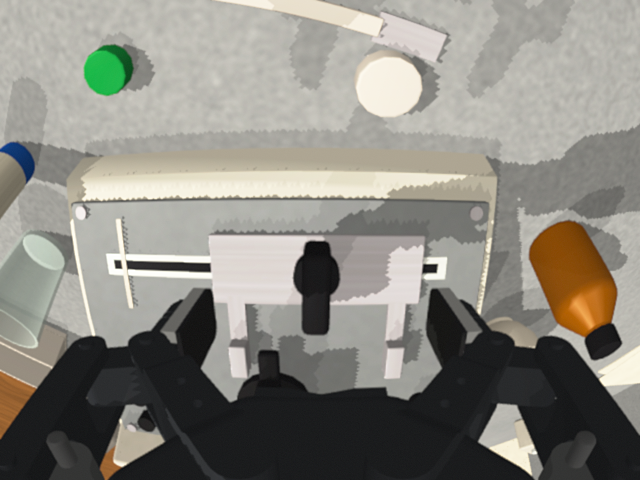

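```bash
cat > fit3.py <<'E'
from h import *
import go
c=np.load('w3.npy',allow_pickle=True).item(); S=-80/np.cos(np.pi/6)
def pn(p,a): return (R.from_euler('z',p[2])*R.from_euler('y',-np.pi/6)).apply(a)+W(p,[0,0,101])[0]
uv=np.array([(122.5,219),(131,305),(210,235),(212,304),(424.5,235),(421.5,303),(317,246),(316,333)])
def f(q):
    s,v=q[3:]; a=[[S-28,-87.5,0],[S+28,-87.5,0],[S-20,-s-58,5],[S+20,-s-58,5],[S-20,-s+58,5],[S+20,-s+58,5],[S-20*np.cos(v),-s+20*np.sin(v),40],[S+20*np.cos(v),-s-20*np.sin(v),40]]
    return (projf(c,pn(q,a))-uv).ravel()
b=least_squares(f,[572.9,-102.3,.678,-27,.05],x_scale=[10,10,.1,10,.1])
print(b.x.round(3),b.fun.reshape(-1,2).round(1)); np.save('pose3.npy',b.x[:3])
E
python3 fit3.py; cp pose3.npy pose.npy; python3 go.py -92.4 27.5 28 -0.03; python3 go.py -92.4 -28 28 -0.03
```

```text
[ 5.69758e+02 -1.02079e+02  6.92000e-01 -2.65410e+01  1.60000e-02] [[-2.5 -1.9]
 [ 2.5  0.6]
 [-2.6 -2.5]
 [ 1.9 -2.5]
 [ 2.2 -2.7]
 [-0.8 -1.5]
 [-0.3  7. ]
 [-0.2  2.4]]
tcp goal [ 420. -190.  213.] shift cm [ 0.12 -0.08  3.59] turn deg [ 0.  -1.2  1.5] now (array([-93.8,  28.4,  63.9]), np.float64(-0.003)) q [ 1.21  0.87 -1.13  2.36  1.51  0.32  1.18] t 21.85
tcp goal [ 456. -233.  213.] shift cm [ 0.1  -5.63  3.58] turn deg [ 0.  -1.2  1.5] now (array([-93.8,  28.4,  63.9]), np.float64(-0.003)) q [ 1.21  0.87 -1.13  2.36  1.51  0.32  1.18] t 21.85
```

```bash
python3 -m inch '{"linear":[[0,0,0.8],[0.1,-0.1,0.8],[0,0,0.8],[0,0,0.7],[0,0,0.3],[0,0,0],[0,0,0],[0,0,0]],"rotation":[[0,-1,1.2],[0,0,0],[0,0,0],[0,0,0],[0,0,0],[0,0,0],[0,0,0],[0,0,0]],"fingers":[0,0,0,0,0,0.4,1,1]}' 60 
python3 go.py -92.4 27.5 28 -0.03
python3 -m inch '{"linear":[[0,0,0],[0,0,0],[0,0,0],[0,0,0],[0,0,0],[0,0,0],[0,0,0],[0,0,0]],"rotation":[[0,0,0],[0,0,0],[0,0,0],[0,0,0],[0,0,0],[0,0,0],[0,0,0],[0,0,0]],"fingers":[1,1,1,1,1,1,1,1]}' 60
python3 go.py -92.4 -28 28 -0.03
```

```text
time: 22.65
eef_pos: [419.9, -190.9, 215.4]
orientation: [-0.867, 2.498, 0.247]
force: [-0.7, -0.5, 0.3]
gripper_width: 44.0
finger_force: 0.0
tcp goal [ 420. -190.  213.] shift cm [0.06 0.02 0.21] turn deg [ 0.  -0.2  0.3] now (array([-92.4,  27.3,  30.1]), np.float64(-0.024)) q [ 1.18  0.97 -1.15  2.36  1.73  0.4   0.96] t 22.65
time: 23.45
eef_pos: [419.9, -191.0, 215.6]
orientation: [-0.867, 2.498, 0.246]
force: [-3.8, -3.4, 8.9]
gripper_width: 18.7
finger_force: 58.4
tcp goal [ 456. -233.  213.] shift cm [-0.07 -5.52  0.24] turn deg [-0.  -0.2  0.3] now (array([-92.4,  27.1,  30.4]), np.float64(-0.024)) q [ 1.18  0.96 -1.15  2.36  1.73  0.4   0.96] t 23.45
```

```bash
python3 -m inch '{"linear":[[0,-0.6,0],[0,-0.8,0],[0,-0.8,0],[0,-0.8,0],[0,-0.8,0],[0,-0.8,0],[0,-0.6,0],[0,-0.3,0]],"rotation":[[0,0,0],[0,0,0],[0,0,0],[0,0,0],[0,0,0],[0,0,0],[0,0,0],[0,0,0]],"fingers":[1,1,1,1,1,1,1,1]}'
python3 go.py -92.4 -28 28 -0.03
python3 - <<'E'
from rig import r; import cv2
from h import *
c=r.get_calibration("wrist"); np.save('w4.npy',c,allow_pickle=True); im=r.snapshot("wrist")[:,:,::-1]; cv2.imwrite("pics/w4.png",im)
cv2.imwrite("pics/w4c.png",cv2.resize(im[200:400,100:360],None,fx=3,fy=3,interpolation=cv2.INTER_CUBIC))
E
```

```text
time: 24.25
eef_pos: [454.3, -233.8, 215.4]
orientation: [-0.867, 2.497, 0.247]
force: [-6.7, -2.1, 12.8]
gripper_width: 18.7
finger_force: 59.3
tcp goal [ 456. -233.  213.] shift cm [-0.02 -0.03  0.26] turn deg [-0.  -0.2  0.4] now (array([-93. , -27.8,  30.6]), np.float64(-0.024)) q [ 1.18  0.93 -1.05  2.25  1.42  0.3   1.34] t 24.25
```

View pics/w4c.png

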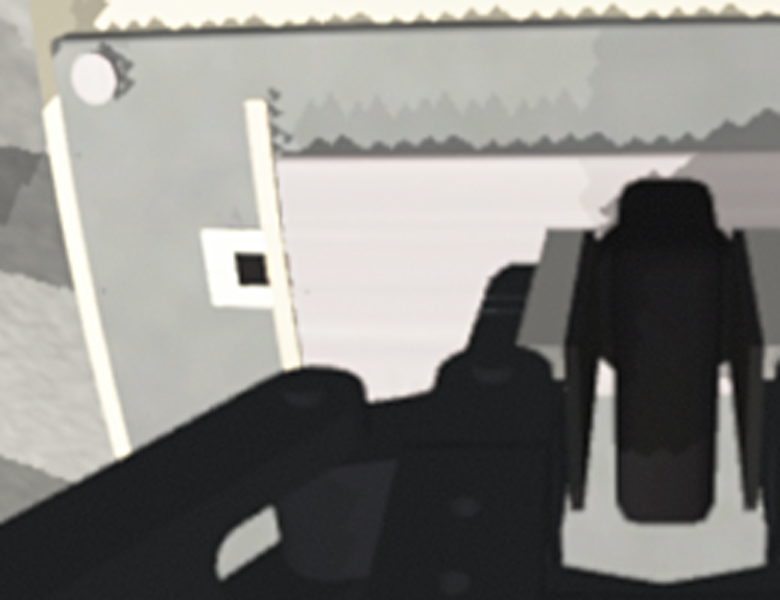

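```bash
python3 - <<'E'
from h import *
c=np.load('w4.npy',allow_pickle=True).item(); S=-80/np.cos(np.pi/6); p=np.load('pose.npy')
def pn(a): return (R.from_euler('z',p[2])*R.from_euler('y',-np.pi/6)).apply(a)+W(p,[0,0,101])[0]
px=lambda a:((projf(c,pn(np.atleast_2d(a)))-[100,200])*3).round(0).tolist()
print('mark in/out',px([[S,-86,0],[S,-89,0]]),'ends',px([[S-28,-86,0],[S+28,-86,0]]))
for s in(24,26,27,28,29): print(s,px([[S-20,-s-58,5],[S,-s-58,5]]), 'bottom',px([S,-s-58,0]))
E
```

```text
mark in/out [[293.0, 264.0], [276.0, 264.0]] ends [[271.0, 93.0], [318.0, 415.0]]
24 [[291.0, 154.0], [308.0, 277.0]] bottom [[317.0, 264.0]]
26 [[279.0, 154.0], [296.0, 277.0]] bottom [[305.0, 264.0]]
27 [[272.0, 154.0], [290.0, 277.0]] bottom [[299.0, 264.0]]
28 [[266.0, 154.0], [284.0, 277.0]] bottom [[293.0, 264.0]]
29 [[260.0, 154.0], [278.0, 277.0]] bottom [[287.0, 264.0]]
```

```bash
python3 - <<'E'
import cv2
im=cv2.imread('pics/w4.png')
for y in (238,245,260,270,280,288,296,306,312): print(y,[tuple(int(v) for v in im[y,x]) for x in range(179,203,1)][0:0], ' '.join(f"{int(im[y,x].sum())//3}/{int(im[y,x,2])-int(im[y,x,0])}" for x in range(180,201)))
E
```

```text
238 [] 188/6 198/14 234/20 249/14 249/12 248/12 249/12 249/14 232/27 183/22 157/3 135/2 146/5 168/5 181/6 189/7 190/6 190/7 189/6 189/7 184/6
245 [] 189/4 188/4 206/15 238/19 249/13 249/11 248/12 249/11 250/13 229/30 160/18 146/2 168/4 180/5 161/3 133/3 135/2 156/4 175/6 177/7 175/7
260 [] 190/5 190/6 189/6 189/7 208/19 238/20 249/13 249/11 248/11 249/12 243/22 203/34 186/17 227/7 232/9 230/9 230/9 229/8 229/8 230/8 230/9
270 [] 189/5 190/5 190/6 190/5 189/4 199/11 231/17 248/15 248/11 248/12 249/12 247/17 215/32 178/19 224/8 230/8 228/9 228/9 228/9 228/9 228/8
280 [] 253/2 253/2 253/2 253/2 253/2 253/2 253/2 252/3 249/9 247/12 247/13 248/13 247/15 235/23 210/24 222/9 229/8 229/9 229/9 229/9 229/9
288 [] 37/3 42/2 45/4 44/3 43/4 43/4 38/3 46/4 124/22 226/36 249/15 248/13 247/14 247/16 229/28 173/28 191/15 228/8 231/9 229/9 229/10
296 [] 255/0 255/0 255/0 255/0 255/0 255/0 254/2 254/3 252/7 251/10 248/12 247/13 247/13 247/13 247/14 240/21 213/28 217/13 228/7 228/9 227/9
306 [] 186/4 185/5 185/6 186/4 187/5 185/5 186/5 186/6 185/7 186/6 186/8 214/20 243/19 247/15 246/14 247/15 245/19 215/32 177/20 219/9 231/8
312 [] 188/5 187/6 186/6 187/6 187/7 186/5 187/5 186/5 186/6 186/6 185/4 189/7 216/19 240/19 246/15 246/15 246/15 244/18 223/26 207/17 224/6
```

```bash
python3 -m inch '{"linear":[[0,-0.1,0],[0,-0.1,0],[0,-0.05,0],[0,0,0],[0,0,0],[0,0,0],[0,0,0],[0,0,0]],"rotation":[[0,0,0],[0,0,0],[0,0,0],[0,0,0],[0,0,0],[0,0,0],[0,0,0],[0,0,0]],"fingers":[1,1,1,1,1,1,1,1]}' | sed -n 2,4p
python3 go.py -92.4 -28 28 -0.03
python3 - <<'E'
from rig import r; import cv2
from h import *
c=r.get_calibration("wrist"); im=r.snapshot("wrist")[:,:,::-1]; cv2.imwrite("pics/w5.png",im)
for y in (238,245,260,270,288,306,312): print(y, ' '.join(f"{int(im[y,x].sum())//3}/{int(im[y,x,2])-int(im[y,x,0])}" for x in range(183,206)))
S=-80/np.cos(np.pi/6); p=np.load('pose.npy')
def pn(a): return (R.from_euler('z',p[2])*R.from_euler('y',-np.pi/6)).apply(a)+W(p,[0,0,101])[0]
px=lambda a:projf(c,pn(np.atleast_2d(a))).round(1).tolist()
for h in(0,1,2): print(h,'mark in/out',px([[S,-86,h],[S,-89,h],[S-26,-86,h],[S-26,-89,h]]))
print(px([[S-10,-86,5],[S,-86,5],[S+10,-86,5]]))
E
```

```text
eef_pos: [455.6, -235.5, 215.4]
orientation: [-0.867, 2.496, 0.247]
force: [-6.3, -2.2, 13.1]
tcp goal [ 456. -233.  213.] shift cm [-0.02  0.19  0.26] turn deg [-0.  -0.1  0.4] now (array([-93. , -29.9,  30.6]), np.float64(-0.024)) q [ 1.18  0.93 -1.05  2.24  1.4   0.3   1.35] t 25.1
238 189/6 188/6 194/9 223/18 244/18 249/13 248/11 249/12 250/13 239/24 196/29 151/7 135/2 148/3 167/6 179/6 182/7 178/7 177/6 177/6 178/6 179/5 176/5
245 191/2 190/4 188/3 199/12 234/18 249/14 249/11 248/11 249/12 249/14 235/26 182/23 161/5 160/2 165/5 150/5 122/3 121/4 140/4 161/4 169/6 176/6 177/7
260 189/7 189/6 190/6 188/7 189/6 202/16 234/20 249/14 248/13 242/14 233/10 230/8 230/9 230/9 230/8 230/9 230/8 230/9 230/8 230/9 229/8 230/9 230/9
270 183/6 188/7 189/6 190/6 190/5 189/4 193/8 223/16 248/16 249/13 244/16 233/11 228/8 228/9 228/9 228/8 228/8 228/8 228/9 228/9 228/8 228/8 228/9
288 71/6 36/3 43/4 44/3 44/3 44/2 42/3 39/3 37/2 112/20 225/36 250/14 244/17 235/13 230/9 228/9 229/9 229/9 228/9 228/9 229/10 228/9 229/10
306 185/6 184/6 184/6 185/6 186/6 186/5 185/5 185/6 185/6 185/6 185/7 182/6 209/20 243/20 247/15 242/15 235/11 231/8 230/8 231/9 231/8 230/8 230/9
312 188/5 187/7 185/6 186/7 186/6 186/7 186/6 186/7 186/7 185/7 185/7 185/5 189/9 217/19 241/19 247/15 246/11 240/8 233/7 231/8 231/8 232/9 232/8
0 mark in/out [[201.9, 288.0], [196.0, 288.0], [195.1, 235.2], [189.0, 235.3]]
1 mark in/out [[201.2, 288.9], [195.3, 288.8], [194.4, 235.8], [188.3, 235.9]]
2 mark in/out [[200.6, 289.8], [194.7, 289.7], [193.7, 236.4], [187.5, 236.5]]
[[195.8, 272.2], [198.7, 292.4], [201.8, 311.6]]
```

```bash
python3 -m inch '{"linear":[[0,-0.06,0],[0,0,0],[0,0,0],[0,0,0],[0,0,-0.4],[0,0,-0.4],[0,0,0],[0,0,0]],"rotation":[[0,0,0],[0,0,0],[0,0,0],[0,0,0],[0,0,0],[0,0,0],[0,0,0],[0,0,0]],"fingers":[1,1,0.6,0.6,0.6,0.6,1,1]}' 60| sed -n 2,6p
python3 -m inch '{"linear":[[0,0,0],[0,0,0],[0,0,0],[0,0,0],[0,0,0],[0,0,0],[0,0,0],[0,0,0]],"rotation":[[0,0,0],[0,0,0],[0,0,0],[0,0,0],[0,0,0],[0,0,0],[0,0,0],[0,0,0]],"fingers":[1,1,1,1,1,1,1,1]}' | sed -n 2,6p
python3 go.py -92.4 -28 28 -0.03
```

```text
eef_pos: [452.9, -239.0, 221.6]
orientation: [-0.866, 2.498, 0.247]
force: [-6.2, -3.3, 10.6]
gripper_width: 11.8
finger_force: 60.7
eef_pos: [453.0, -239.0, 221.7]
orientation: [-0.866, 2.498, 0.247]
force: [-5.0, -2.2, 8.0]
gripper_width: 11.8
finger_force: 60.5
tcp goal [ 456. -233.  213.] shift cm [-0.08  0.29  1.02] turn deg [-0.  -0.2  0.3] now (array([-93.8, -30.9,  38.2]), np.float64(-0.025)) q [ 1.2   0.93 -1.07  2.24  1.35  0.32  1.4 ] t 26.75
```

```bash
python3 -m inch '{"linear":[[0,0,0],[0,0,0],[0,0,0],[0,0,0],[0,0,0],[0,0,0],[0,0,0],[0,0,0]],"rotation":[[0,0,4],[0,0,6],[0,0,6],[0,0,6],[0,0,6],[0,0,6],[0,0,6],[0,0,4]],"fingers":[1,1,1,1,1,1,1,1]}' | sed -n 2,6p;  python3 go.py -92.4 -28 38 -2.4
python3 -c "from rig import r;s=r.sense();print(s['ft_torque'])"
```

```text
eef_pos: [453.1, -238.2, 222.0]
orientation: [0.14, 2.713, 0.491]
force: [-4.4, 0.1, 10.3]
gripper_width: 11.8
finger_force: 60.3
tcp goal [ 452. -236.  222.] shift cm [0.16 0.17 0.02] turn deg [-0.2 -0.  91.9] now (array([-92.9, -30.2,  38.2]), np.float64(-0.795)) q [ 1.13  0.86 -0.94  2.25  1.25  0.19  0.72] t 27.55
[0.27272962 0.32911538 0.31745533]
```

```bash
python3 - <<'E'
import sys; sys.argv=['x','1','0','0']
from cem2 import *
for n in (4,8,12,15): print(n,man(q0,[(n,[0,0,0],[0,0,6])])[0].round(2))
E
python3 -m inch '{"linear":[[0,0,0],[0,0,0],[0,0,0],[0,0,0],[0,0,0],[0,0,0],[0,0,0],[0,0,0]],"rotation":[[0,0,4],[0,0,6],[0,0,6],[0,0,6],[0,0,6],[0,0,6],[0,0,6],[0,0,4]],"fingers":[1,1,1,1,1,1,1,1]}' | sed -n 2,6p;  python3 go.py -92.4 -28 38 -2.4
python3 -c "from rig import r;s=r.sense();print(s['ft_torque'])"
```

```text
4 [ 1.09  0.82 -0.87  2.25  1.09  0.13  0.46]
8 [ 1.06  0.8  -0.82  2.25  0.89  0.11  0.23]
12 [ 1.04  0.79 -0.78  2.25  0.69  0.11  0.01]
15 [ 1.03  0.78 -0.76  2.25  0.54  0.11 -0.15]
eef_pos: [454.2, -237.5, 222.8]
orientation: [1.194, 2.572, 0.688]
force: [-0.6, 2.9, 12.2]
gripper_width: 11.9
finger_force: 60.4
tcp goal [ 452. -236.  222.] shift cm [ 0.26 -0.14  0.01] turn deg [ 0.1 -0.  48. ] now (array([-90.8, -30.5,  38.1]), np.float64(-1.561)) q [ 1.08  0.82 -0.86  2.25  1.11  0.12  0.09] t 28.35
[ 1.09502985 -0.63176058  0.33652856]
```

```bash
python3 -m inch '{"linear":[[0,0,0],[0,0,0],[0,0,0],[0,0,0],[0,0,0],[0,0,0],[0,0,0],[0,0,0]],"rotation":[[0,0,4],[0,0,6],[0,0,6],[0,0,6],[0,0,6],[0,0,6],[0,0,4],[0,0,2]],"fingers":[1,1,1,1,1,1,1,1]}' | sed -n 2,6p;  python3 go.py -92.4 -28 38 -2.4
python3 - <<'E'
from rig import r; from h import *
s=r.sense();print(s['ft_torque'],R.from_rotvec(s['orientation']).inv().apply(s['ft_torque']),s['joint_pos'][5])
E
```

```text
eef_pos: [455.6, -237.2, 223.5]
orientation: [2.104, 2.116, 0.803]
force: [3.0, 3.3, 14.7]
gripper_width: 11.9
finger_force: 60.2
tcp goal [ 452. -236.  222.] shift cm [ 0.07 -0.42  0.01] turn deg [ 0.2 -0.1  8.2] now (array([-88.8, -31.4,  38.2]), np.float64(-2.257)) q [ 1.07  0.82 -0.85  2.25  1.07  0.11 -0.57] t 29.15
[ 1.41536465 -1.53706524  0.16614944] [-1.50191184  1.45954799 -0.08609742] 0.1067180981344159
```

```bash
python3 -m inch '{"linear":[[0,0,0],[0,0,0],[0,0,0],[0,0,0],[0,0,0],[0,0,0],[0,0,0],[0,0,0]],"rotation":[[0,0,3],[0,0,3],[0,0,2],[0,0,2],[0,0,2],[0,0,0],[0,0,0],[0,0,0]],"fingers":[1,1,1,1,1,1,1,1]}' | sed -n 2,6p;  python3 go.py -92.4 -28 38 -2.4
python3 - <<'E'
from rig import r; from h import *
s=r.sense();print(s['ft_torque'],R.from_rotvec(s['orientation']).inv().apply(s['ft_torque']),s['joint_pos'][5])
E
```

```text
eef_pos: [456.0, -237.3, 223.7]
orientation: [-2.345, -1.921, -0.82]
force: [3.8, 3.2, 12.7]
gripper_width: 11.5
finger_force: 62.7
tcp goal [ 452. -236.  222.] shift cm [-0.03 -0.47  0.02] turn deg [ 0.3 -0.1 -3.5] now (array([-88.5, -31.7,  38.2]), np.float64(-2.461)) q [ 1.07  0.82 -0.84  2.25  1.07  0.11 -0.77] t 29.95
[ 0.76444571 -1.88863089  0.82312554] [-1.31460602  1.43660413 -1.01824314] 0.10569927904210544
```

```bash
python3 -m inch '{"linear":[[0,0,0],[0,0,0],[0,0,0],[0,0,-0.6],[0,0,-1],[0,0,-1.5],[0,0,-1.5],[0,0,0]],"rotation":[[0,0,0],[0,0,0],[0,0,0],[0,0,0],[0,0,0],[0,0,0],[0,0,0],[0,0,0]],"fingers":[0.5,0.5,0.5,0.5,0.5,0.5,0.5,0.5]}' | sed -n 1,6p;  python3 go.py 0 0 90 0
python3 - <<'E'
from rig import r; import cv2
from h import *
c=r.get_calibration("wrist"); np.save('w6.npy',c,allow_pickle=True); cv2.imwrite("pics/w6.png",r.snapshot("wrist")[:,:,::-1])
cv2.imwrite("pics/s6.png",r.snapshot("side")[:,:,::-1])
E
for y in -2.3 -1 0; do python3 nx2.py 0 0 90 $y 6 16 |head -1; done
```

```text
time: 30.75
eef_pos: [434.7, -254.4, 261.6]
orientation: [-2.353, -1.91, -0.806]
force: [-0.2, -0.6, 0.8]
gripper_width: 42.8
finger_force: 0.0
tcp goal [ 475. -180.  313.] shift cm [ 9.29  3.41 -0.57] turn deg [-3.000e-01 -1.000e-01 -1.415e+02] now (array([-94.5, -31.1,  84.7]), np.float64(-2.47)) q [ 1.25  0.83 -1.07  2.24  0.96  0.29 -0.67] t 30.75
lin [ 1.54  0.57 -0.11] x 6 then rot [-0.01  0.01 -0.61] x 16 -> [ 1.12  0.73 -1.12  2.22  0.88  0.3  -0.78] [ 1.14  0.75 -1.15  2.22  0.95  0.32 -0.67] low 84 err [ 3. -8. 12.] [0.03 0.03 0.01]
lin [ 1.54  0.57 -0.11] x 6 then rot [-0.01  0.   -5.26] x 16 -> [ 1.12  0.73 -1.12  2.22  0.88  0.3  -0.78] [ 1.21  0.91 -1.29  2.22  1.22  0.53  0.36] low 74 err [ -4. -31. -12.] [-0.07  0.01 -0.05]
lin [ 1.54  0.57 -0.11] x 6 then rot [-0.02 -0.01 -8.84] x 16 -> [ 1.12  0.73 -1.12  2.22  0.88  0.3  -0.78] [ 1.23  0.99 -1.29  2.22  1.29  0.64  1.3 ] low 61 err [-15. -55. -42.] [-0.04 -0.13 -0.11]
```

View pics/w6.png

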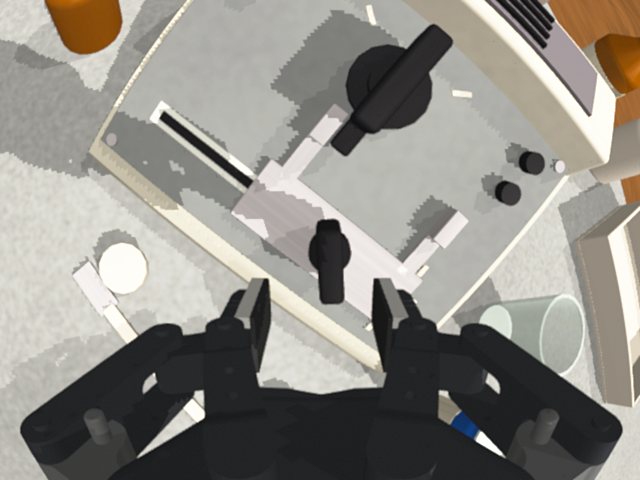

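The knob is parallel to the fingers and hard against its stop. The handle's blade runs from (345,145) to (440,40), at centre. The plate's right end is near (395,300). I'll measure the edge against the mark numerically by sampling the image on the two planes.

```bash
cat > edge.py <<'E'
import sys; from h import *
n=sys.argv[1]; c=np.load(n+'.npy',allow_pickle=True).item(); im=cv2.imread(f'pics/{n}.png').astype(np.float32); S=-80/np.cos(np.pi/6); p=np.load('pose.npy')
def pn(a): return (R.from_euler('z',p[2])*R.from_euler('y',-np.pi/6)).apply(a)+W(p,[0,0,101])[0]
y=np.arange(-80,-97,-.5)
for so,h in((-26,0),(-24,0),(24,0),(26,0),(-16,5),(-8,5),(8,5),(16,5)):
    uv=projf(c,pn(np.c_[np.full(len(y),S+so),y,np.full(len(y),h)])).astype(np.float32)
    v=cv2.remap(im,uv[:,0].reshape(1,-1),uv[:,1].reshape(1,-1),cv2.INTER_CUBIC)[0]
    print(so,h,uv[0].round(),' '.join(f"{int(a.mean())}/{int(a[2]-a[0])}" for a in v))
E
python3 edge.py w6
```

```text
-26 0 [358. 319.] 171/4 171/4 175/3 178/3 180/4 178/5 177/4 177/3 179/3 182/4 181/5 171/5 154/4 139/4 159/18 200/31 239/25 251/11 251/10 250/10 252/10 250/17 232/24 183/16 141/5 112/2 83/2 59/2 33/0 25/0 19/0 23/1 22/1 22/0
-24 0 [360. 317.] 168/4 167/4 167/5 168/5 168/4 167/3 166/4 168/4 170/4 172/5 166/5 157/4 147/3 148/3 170/16 204/28 240/28 246/22 230/34 196/39 162/29 114/21 75/13 33/3 19/0 16/0 20/0 22/0 22/1 23/0 23/1 23/2 24/0 24/-1
24 0 [411. 262.] 233/8 233/8 234/9 233/8 233/8 233/8 233/7 232/7 231/7 232/8 233/9 235/8 232/10 199/10 159/6 155/17 202/31 240/25 251/14 249/13 248/12 249/14 242/19 222/22 189/12 176/4 177/4 179/4 180/5 180/5 179/6 180/6 181/4 181/5
26 0 [413. 260.] 233/9 233/9 234/8 234/8 234/8 233/8 233/8 232/7 232/7 232/7 234/7 235/7 225/10 189/10 135/5 130/13 189/31 233/28 250/15 249/13 249/12 247/16 237/22 207/19 183/10 174/3 176/4 178/5 178/6 179/5 179/4 178/5 178/5 178/4
-16 5 [369. 312.] 229/10 212/14 177/12 124/8 78/5 34/2 19/0 16/0 22/2 21/1 22/1 22/1 22/1 22/1 23/0 23/0 22/0 22/1 22/1 22/1 23/1 24/2 23/1 22/1 23/1 24/0 24/0 23/0 22/2 24/3 27/1 31/1 34/0 38/0
-8 5 [378. 303.] 22/0 22/0 24/0 24/0 25/0 23/0 23/0 23/0 23/0 24/0 24/0 24/0 26/0 27/-1 28/-2 28/-2 27/-2 27/-1 25/-1 28/-1 38/0 54/2 69/2 87/3 102/5 113/6 119/7 123/7 124/7 123/7 124/7 126/7 129/6 135/6
8 5 [395. 284.] 238/7 237/6 236/7 236/7 237/7 239/7 235/9 232/12 211/14 186/11 149/8 105/5 80/3 56/1 53/1 47/0 47/0 45/0 43/0 41/0 36/-1 37/-1 34/-2 34/-2 34/-2 38/-1 54/0 71/1 91/1 100/2 122/4 158/7 193/10 220/12
16 5 [404. 275.] 240/6 236/7 233/8 232/8 232/8 232/7 232/8 233/8 234/8 235/7 235/7 235/7 236/7 236/7 236/8 236/7 235/6 236/7 236/6 236/6 236/6 237/7 235/7 222/9 201/10 181/6 178/5 178/5 179/5 180/6 180/5 179/5 180/6 180/6
```

```bash
python3 - <<'E'
from h import *
p=np.load('pose.npy'); Rp=R.from_euler('z',p[2])*R.from_euler('y',-np.pi/6); o=W(p,[0,0,101])[0]; S=-92.4
for n in('w3','w4','w6'):
    c=np.load(n+'.npy',allow_pickle=True).item(); print(n,Rp.inv().apply(c['position']-o).round(1))
c=np.load('w6.npy',allow_pickle=True).item()
for s in(28,31,34): print(s,projf(c,Rp.apply([[S+20,-s-58,5],[S-20,-s-58,5],[S+20,-s+58,5],[S-20,-s+58,5]])+o).round(1).tolist())
print('mark',projf(c,Rp.apply([[S+28,-86,0],[S-28,-86,0],[S+28,-89,0],[S-28,-89,0]])+o).round(1).tolist())
im=cv2.imread('pics/w6.png'); cv2.imwrite('pics/w6c.png',cv2.resize(im[235:345,340:470],None,fx=5.4,fy=5.4,interpolation=cv2.INTER_CUBIC))
E
python3 edge.py w4
```

```text
w3 [-159.7   28.4  189.8]
w4 [-161.3  -26.2  155.3]
w6 [-41.8  11.1 209. ]
28 [[415.4, 275.6], [372.2, 321.8], [260.2, 153.2], [219.4, 208.9]]
31 [[418.8, 278.3], [375.7, 324.3], [264.5, 156.5], [223.5, 212.0]]
34 [[422.2, 281.1], [379.2, 326.7], [268.7, 159.8], [227.6, 215.2]]
mark [[422.1, 262.9], [363.1, 326.5], [425.5, 265.7], [366.5, 328.9]]
-26 0 [203. 235.] 175/4 179/5 185/4 189/4 190/4 190/4 190/5 191/4 191/5 191/6 189/7 176/6 146/3 126/4 164/22 242/27 254/7 251/8 249/9 250/10 248/14 231/20 199/14 187/4 190/6 190/6 190/6 191/6 189/7 191/6 190/6 191/4 191/3 192/2
-24 0 [204. 239.] 176/6 177/5 176/4 176/4 180/5 185/6 189/5 190/5 190/5 191/6 191/6 189/4 183/3 172/5 181/23 227/27 249/15 249/11 248/10 249/11 248/16 233/18 201/12 188/6 188/5 191/6 191/5 191/5 190/4 191/5 191/5 191/4 192/4 192/3
24 0 [216. 332.] 32/-3 31/-1 31/-3 31/-2 30/-1 29/-2 29/-3 30/-2 31/-1 33/-2 33/-3 36/-2 36/-2 38/-2 38/-1 38/-4 39/-2 38/-3 39/-4 40/-3 40/-3 39/-3 39/-2 37/-3 33/-3 31/-2 30/-2 30/-1 31/-3 30/-1 30/-2 31/-2 32/-2 30/-2
26 0 [217. 335.] 31/-3 31/-3 32/-2 29/-2 31/-3 32/-3 30/-2 29/-3 30/-2 
[... 365 characters left out ...]
/3 187/4 186/3
-8 5 [204. 276.] 230/9 230/9 230/8 230/9 229/9 230/9 230/8 229/9 231/8 229/7 210/15 211/28 243/18 249/13 248/12 247/12 247/14 240/15 224/13 220/14 222/13 225/12 224/13 216/14 213/14 217/17 218/17 219/17 220/17 224/13 229/10 230/9 230/9 233/9
8 5 [209. 308.] 233/8 232/9 233/8 233/8 233/8 233/8 233/8 233/7 234/8 233/8 216/10 189/29 234/24 246/15 246/14 246/13 247/15 242/20 207/18 184/6 183/5 185/7 186/7 186/7 186/6 186/6 186/6 186/6 186/7 186/6 186/5 186/4 185/4 185/5
16 5 [211. 323.] 78/4 64/2 56/2 55/2 54/1 53/1 51/1 48/1 45/1 49/0 51/0 52/3 84/13 119/21 142/27 178/33 207/33 205/29 182/18 177/5 184/4 189/5 188/5 186/6 187/6 186/5 186/6 186/7 186/5 186/6 186/6 186/5 186/5 186/6
```

View pics/w6c.png

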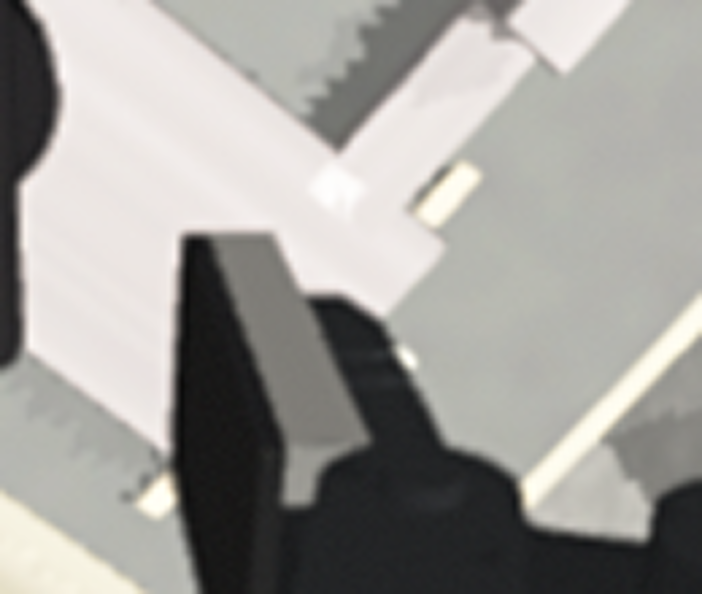

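The crop shows the plate's top right corner at crop (445,245). That is past the outer edge of the line stub at (415–480, 165–225), so the plate shifted about 3.5 mm too far right while I tightened the clamp. I'll loosen the clamp, shift the plate back and re-tighten it on the knob's axis.

```bash
cat > bp.py <<'E'
from h import *
p=np.load('pose.npy'); Rp=R.from_euler('z',p[2])*R.from_euler('y',-np.pi/6); o=W(p,[0,0,101])[0]
def bp(c,uv,h):
    m=c['mtx']; d=(np.array(uv)-[m[0,2],m[1,2]])/m[0,0]; rr=np.hypot(*d); ray=np.r_[d/rr*np.sin(rr),np.cos(rr)]
    ray=Rp.inv().apply(R.from_rotvec(c['rotation']).apply(ray)); C=Rp.inv().apply(c['position']-o); return C+ray*(h-C[2])/ray[2]
E
python3 - <<'E'
from bp import *
from rig import r
c=np.load('w3.npy',allow_pickle=True).item(); print('w3 bar ends',bp(c,(317,243),40).round(1),bp(c,(316,333),40).round(1), 'edge',bp(c,(211,269),5).round(1),'mark',bp(c,(127,262),0).round(1))
c=np.load('w6.npy',allow_pickle=True).item()
a,b=bp(c,(328,221),40),bp(c,(331,302),40); print('w6 bar',a.round(1),b.round(1),((a+b)/2).round(1))
print('corner',bp(c,(340+445/5.4,235+245/5.4),5).round(1),'left top',bp(c,(268,160),5).round(1),'left low',bp(c,(234,207),5).round(1),'stub in/out',bp(c,(340+440/5.4,235+190/5.4),0).round(1),bp(c,(340+460/5.4,235+203/5.4),0).round(1))
s=r.sense(); Rt=R.from_rotvec(s['orientation']); k=Rp.apply((a+b)/2)+o; print('knob in tool',Rt.inv().apply(k-s['eef_pos']).round(1),s['joint_pos'].round(2))
E
```

```text
w3 bar ends [-116.8   27.    40. ] [-73.7  26.3  40. ] edge [-91.9 -31.2   5. ] mark [-93.  -86.7  -0. ]
w6 bar [-72.8 -17.4  40. ] [-104.5  -45.1   40. ] [-88.6 -31.2  40. ]
corner [-72.  -91.8   5. ] left top [-72.7  24.2   5. ] left low [-106.1   23.8    5. ] stub in/out [-68.1 -89.    0. ] [-67.8 -92.1   0. ]
knob in tool [  4.2   3.9 198.6] [ 1.25  0.83 -1.07  2.24  0.97  0.28 -0.67]
```

```bash
python3 go.py -92.4 -33.9 38 -2.46; python3 nx2.py -92.4 -33.9 38 -2.46 6 1 | head -1
```

```text
tcp goal [ 456. -241.  222.] shift cm [-0.07  0.32  4.56] turn deg [-0.1  0.1 -0.5] now (array([-94.2, -30.9,  83.6]), np.float64(-2.469)) q [ 1.25  0.83 -1.07  2.24  0.97  0.28 -0.67] t 30.85
lin [-0.01  0.05  0.76] x 6 then rot [-0.15  0.15 -0.54] x 1 -> [ 1.11  0.83 -0.89  2.23  1.04  0.16 -0.74] [ 1.11  0.84 -0.89  2.23  1.05  0.15 -0.74] low 34 err [  4. -11.  14.] [0.03 0.03 0.01]
```

```bash
python3 -m inch '{"linear":[[-0.1,0.3,0.4],[0,0,1],[0,0,1],[0,0,1],[0,0,0.8],[0,0,0.3],[0,0,0],[0,0,0]],"rotation":[[0,0,0],[0,0,0],[0,0,0],[0,0,0],[0,0,0],[0,0,0],[0,0,0],[0,0,0]],"fingers":[0.5,0.5,0.5,0.5,0.5,0.5,1,1]}' 60 | sed -n 2,6p; python3 go.py -92.4 -33.9 38 -2.46
python3 -m inch '{"linear":[[0,0,0],[0,0,0],[0,0,0],[0,0,0],[0,0,0],[0,0,0],[0,0,0],[0,0,0]],"rotation":[[0,0,0],[0,0,0],[0,0,-3],[0,0,-6],[0,0,-7],[0,0,-7],[0,0,-7],[0,0,-7]],"fingers":[1,1,1,1,1,1,1,1]}' | sed -n 2,6p; python3 go.py -92.4 -33.9 38 -0.6
```

```text
eef_pos: [455.7, -240.6, 222.8]
orientation: [-2.35, -1.913, -0.807]
force: [8.4, 3.8, 4.0]
gripper_width: 14.5
finger_force: 4.6
tcp goal [ 456. -241.  222.] shift cm [-0.06 -0.04  0.06] turn deg [-0.2  0.1 -0.4] now (array([-92.2, -33.7,  38.6]), np.float64(-2.467)) q [ 1.1   0.83 -0.88  2.24  1.11  0.14 -0.81] t 31.65
eef_pos: [456.2, -240.7, 223.4]
orientation: [1.541, 2.443, 0.735]
force: [7.8, 5.5, -3.4]
gripper_width: 11.4
finger_force: 57.9
tcp goal [ 456. -241.  222.] shift cm [ 0.01 -0.13  0.09] turn deg [ -0.   -0.  -69.8] now (array([-91.2, -34.3,  38.9]), np.float64(-1.818)) q [ 1.17  0.9  -1.03  2.23  1.29  0.27 -0.33] t 32.45
```

```bash
python3 -m inch '{"linear":[[0,0,0],[0,0,0],[0,0,0],[0,0,0],[0,0,0],[0,0,0],[0,0,0],[0,0,0]],"rotation":[[0,0,-7],[0,0,-7],[0,0,-7],[0,0,-7],[0,0,-7],[0,0,-7],[0,0,-7],[0,0,-4]],"fingers":[1,1,1,1,1,1,1,1]}' | sed -n 2,6p; python3 go.py -92.4 -30.6 38 -0.9
```

```text
eef_pos: [456.7, -240.3, 223.7]
orientation: [0.272, 2.712, 0.522]
force: [9.7, 7.4, -0.9]
gripper_width: 11.8
finger_force: 58.0
tcp goal [ 453. -238.  222.] shift cm [0.41 0.07 0.09] turn deg [0.1 0.  0.4] now (array([-90.2, -34.1,  38.9]), np.float64(-0.892)) q [ 1.24  0.99 -1.17  2.23  1.37  0.41  0.52] t 33.25
```

```bash
python3 -m inch '{"linear":[[0.09,0.07,0],[0.09,0.07,0],[0.08,0.07,0],[0,0,0],[0,0,0],[0,0,0],[0,0,0],[0,0,0]],"rotation":[[0,0,0],[0,0,0],[0,0,0],[0,0,0],[0,0,0],[0,0,0],[0,0,0],[0,0,0]],"fingers":[1,1,1,1,1,1,1,1]}' | sed -n 2,4p; python3 go.py -92.4 -30.6 38 -0.9
python3 - <<'E'
from rig import r; import cv2
from h import *
c=r.get_calibration("wrist"); np.save('w7.npy',c,allow_pickle=True); cv2.imwrite("pics/w7.png",r.snapshot("wrist")[:,:,::-1])
E
python3 edge.py w7; python3 -c "
from bp import *
c=np.load('w7.npy',allow_pickle=True).item(); print(Rp.inv().apply(c['position']-o))"
```

```text
eef_pos: [454.8, -237.9, 223.8]
orientation: [0.278, 2.712, 0.522]
force: [9.5, 6.3, -2.5]
tcp goal [ 453. -238.  222.] shift cm [ 0.18 -0.12  0.09] turn deg [0.1 0.1 0.2] now (array([-90.1, -31.2,  38.9]), np.float64(-0.897)) q [ 1.24  0.98 -1.16  2.24  1.38  0.4   0.5 ] t 34.05
-26 0 [218. 314.] 183/6 188/6 193/6 196/5 193/6 188/5 187/5 193/6 197/7 199/7 189/5 159/4 124/3 85/2 58/0 36/-1 24/-3 26/-2 30/-1 32/-2 32/-2 31/-2 31/-2 31/-1 32/-2 32/-3 35/-4 39/-3 36/-3 34/-2 32/-2 31/-2 31/-2 32/-2
-24 0 [221. 316.] 181/6 181/7 181/6 181/4 182/4 184/5 182/4 176/5 137/4 89/2 49/0 25/-2 28/-1 30/-1 33/-2 33/-1 32/-2 33/-3 32/-3 32/-3 31/-3 32/-2 34/-2 35/-2 38/-3 40/-3 41/-3 42/-2 40/-3 38/-3 35/-3 32/-2 31/-2 31/-3
24 0 [296. 366.] 33/-3 31/-5 38/-4 41/-3 39/-3 39/-3 38/-3 33/-2 29/-1 28/-2 27/-3 28/-1 27/-1 27/-2 27/-2 26/-2 28/-2 28/-3 31/-1 32/-2 32/-2 31/-3 30/-2 31/-1 32/-2 32/-1 33/-2 31/-2 31/-2 32/-2 31/-3 30/-3 32/-2 31/-1
26 0 [299. 368.] 166/10 175/10 155/9 112/6 68/1 41/-1 27/-4 35/-4 38/-4 39/-5 41/-3 38/-1 35/-1 31/-1 29/-2 27/-4 26/-2 28/-1 27/-2 26/-2 27/-2 29/-2 27/-1 29
[... 286 characters left out ...]
 5 [245. 339.] 31/-2 32/-3 32/-1 31/-1 30/-3 32/-3 33/-3 33/-2 32/-1 32/-1 32/-1 31/-2 31/-3 31/-2 33/-1 31/-1 31/-2 32/-2 31/0 32/-3 32/-2 31/-1 32/-2 33/-1 35/-2 40/-3 47/-3 53/-4 54/-4 56/-3 56/-2 56/-3 56/-2 56/-3
8 5 [271. 356.] 31/-2 31/-2 31/-2 31/0 31/-2 32/-2 32/-2 31/-2 31/-3 31/-3 30/-3 31/-3 32/-2 31/-2 31/-2 34/-3 37/-3 39/-3 40/-2 41/-3 41/-3 41/-2 40/-2 38/-2 36/-2 34/-3 32/-2 31/-2 32/-2 31/-1 31/-2 32/-3 32/-2 32/-2
16 5 [283. 364.] 32/-2 32/-2 32/-1 31/-2 30/-3 31/-1 32/-1 31/-1 31/-1 31/-2 32/-1 32/-1 33/0 31/-3 32/-3 32/-2 32/-2 32/-2 31/-4 31/-3 31/-2 30/-1 31/-1 32/-1 31/-1 31/-2 31/-2 31/-2 32/-1 33/-2 33/-2 32/-2 32/-2 32/-2
[-133.42060818   21.72507947  163.40417914]
```

```bash
sed 's/y=np.arange(-80,-97,-.5)/y=np.arange(18,34,.5)/; s/^for so,h in.*/for so,h in((-16,5),(-12,5),(12,5),(16,5)):/' edge.py > edgeL.py; for w in w3 w6 w7; do echo $w; python3 edgeL.py $w; done
```

```text
w3
-16 5 [300. 240.] 221/8 221/8 222/8 222/8 223/8 221/11 215/14 202/12 187/12 174/10 155/9 146/8 146/8 147/9 147/10 158/10 174/11 181/11 182/11 181/12 181/11 182/11 183/11 175/10 151/9 130/8 128/8 138/8 144/9 144/8 144/8 143/7
-12 5 [300. 247.] 209/13 203/13 192/12 150/9 85/5 30/0 9/0 15/-1 16/0 17/-1 18/1 17/-1 17/-1 16/-1 15/0 15/0 17/2 17/1 15/0 17/0 19/0 18/0 16/0 17/0 18/-1 19/0 17/-1 15/-1 13/0 16/0 56/2 106/6
12 5 [301. 290.] 28/2 23/1 20/0 23/0 23/0 24/0 26/0 26/1 25/0 26/0 25/0 25/2 27/1 25/0 25/-1 27/0 26/0 26/1 25/1 25/0 26/0 26/-1 25/-1 26/0 26/0 24/-1 24/1 22/0 21/0 21/0 20/0 19/1
16 5 [301. 297.] 151/9 87/4 41/0 31/0 35/0 33/0 29/1 28/1 32/0 37/0 39/0 38/0 38/0 37/0 36/0 36/0 36/1 36/1 35/1 34/0 34/0 33/-1 34/-1 35/-1 33/-1 31/0 28/1 26/1 21/-1 18/0 41/1 94/5
w6
-16 5 [240. 216.] 239/6 239/6 237/8 223/11 204/14 187/13 181/11 187/11 201/14 216/13 210/14 182/12 138/7 119/3 120/0 123/1 119/1 121/2 126/2 130/2 131/1 131/0 131/1 129/3 129/4 130/4 129/3 130/4 129/4 130/2 129/3 130/4
-12 5 [244. 211.] 174/9 174/9 175/11 175/10 175/10 175/10 175/10 174/10 175/9 176/10 173/9 15
[... 703 characters left out ...]
3 120/2 120/2 121/2 124/3 130/2 135/3 156/3 183/5 194/5 197/5 197/6
-12 5 [367. 181.] 231/8 238/7 239/7 234/8 216/11 213/13 232/8 238/7 238/7 237/8 237/7 238/8 231/8 230/8 233/8 239/7 238/7 239/7 235/9 187/13 131/6 121/3 121/3 122/2 121/1 121/0 124/1 132/3 135/4 134/3 135/2 133/2
12 5 [408. 215.] 227/8 227/8 226/9 226/9 226/8 225/8 225/8 225/9 225/8 225/8 225/9 225/8 225/8 225/8 225/8 225/7 226/8 228/7 208/13 157/8 120/3 117/3 119/3 117/3 118/3 132/2 147/4 158/3 179/5 186/5 186/4 185/3
16 5 [414. 220.] 225/8 227/9 229/8 226/9 225/8 225/9 225/8 225/8 225/9 226/9 225/8 225/9 225/8 224/8 225/9 224/8 226/8 226/8 204/13 151/8 118/2 116/0 119/1 119/2 119/2 118/1 117/2 119/2 137/4 162/5 172/5 180/6
```

```bash
python3 -m inch '{"linear":[[0.05,0.04,0],[0,0,0],[0,0,0],[0,0,0],[0,0,0],[0,0,0],[0,0,0],[0,0,0]],"rotation":[[0,0,0],[0,0,4],[0,0,7],[0,0,7],[0,0,7],[0,0,7],[0,0,7],[0,0,7]],"fingers":[1,1,1,1,1,1,1,1]}' | sed -n 2,6p; python3 go.py -92.4 -30.6 38 -2.43
python3 - <<'E'
from rig import r; import cv2
from h import *
c=r.get_calibration("wrist"); np.save('w8.npy',c,allow_pickle=True); cv2.imwrite("pics/w8.png",r.snapshot("wrist")[:,:,::-1])
E
python3 edgeL.py w8
```

```text
eef_pos: [454.1, -237.8, 223.4]
orientation: [1.39, 2.505, 0.714]
force: [8.8, 4.2, -3.6]
gripper_width: 11.4
finger_force: 58.3
tcp goal [ 453. -238.  222.] shift cm [-0.01 -0.14  0.09] turn deg [ 0.   0.  41.5] now (array([-91. , -30.7,  38.9]), np.float64(-1.705)) q [ 1.19  0.92 -1.07  2.24  1.34  0.31 -0.28] t 34.9
-16 5 [268. 182.] 176/8 176/9 176/9 176/9 175/9 176/9 175/9 175/11 175/10 176/10 176/9 176/8 176/7 176/8 176/9 177/8 176/8 175/8 177/9 176/9 167/9 139/7 119/2 116/1 118/2 117/2 116/3 121/3 127/3 129/3 128/4 129/2
-12 5 [277. 181.] 229/8 236/7 236/7 235/7 235/7 235/8 235/8 234/7 234/7 233/6 233/7 233/7 233/7 233/8 234/8 233/7 233/7 233/7 235/7 237/7 205/11 144/8 119/2 118/2 119/3 124/3 130/2 133/3 131/2 131/1 139/2 154/3
12 5 [332. 174.] 157/7 156/8 157/7 157/8 156/9 158/7 157/8 157/8 158/8 157/9 156/7 157/8 157/8 156/7 156/8 156/8 156/7 157/8 156/7 156/8 149/9 123/5 113/2 116/2 116/3 116/2 115/2 117/3 122/2 128/4 128/3 127/2
16 5 [341. 172.] 156/7 156/7 156/8 156/8 156/8 157/8 157/8 157/7 157/6 156/9 156/8 157/7 157/8 156/8 157/8 156/7 158/7 156/8 157/9 157/9 149/7 122/5 112/2 117/3 117/2 117/2 116/2 116/3 117/2 123/3 129/3 128/4
```

```bash
python3 -m inch '{"linear":[[0,0,0],[0,0,0],[0,0,0],[0,0,0],[0,0,0],[0,0,0],[0,0,0],[0,0,0]],"rotation":[[0,0,7],[0,0,7],[0,0,7],[0,0,7],[0,0,6],[0,0,4],[0,0,3],[0,0,3]],"fingers":[1,1,1,1,1,1,1,1]}' | sed -n 2,6p; python3 go.py -92.4 -30.6 38 -2.43
python3 - <<'E'
from rig import r; import cv2
from h import *
c=r.get_calibration("wrist"); np.save('w9.npy',c,allow_pickle=True); cv2.imwrite("pics/w9.png",r.snapshot("wrist")[:,:,::-1])
s=r.sense();print(R.from_rotvec(s['orientation']).inv().apply(s['ft_torque']),s['joint_pos'][5])
E
python3 edgeL.py w9
```

```text
eef_pos: [453.5, -237.7, 223.2]
orientation: [-2.352, -1.911, -0.809]
force: [5.0, 2.2, -2.2]
gripper_width: 11.4
finger_force: 65.5
tcp goal [ 453. -238.  222.] shift cm [-0.1  -0.03  0.09] turn deg [-0.1  0.1 -2.3] now (array([-91.7, -30.2,  38.9]), np.float64(-2.469)) q [ 1.12  0.85 -0.93  2.25  1.24  0.19 -0.94] t 35.75
[-0.45951561 -0.00148554 -0.80134927] 0.18541547962439872
-16 5 [217. 245.] 184/9 184/9 184/9 184/10 184/10 184/9 185/11 183/11 183/10 184/10 184/10 184/11 184/10 183/11 184/9 184/10 183/10 184/11 185/10 182/10 164/9 136/5 120/2 121/3 126/3 133/4 135/4 135/3 135/4 135/3 136/1 136/2
-12 5 [222. 239.] 181/10 181/11 181/11 181/10 181/10 181/10 182/10 180/10 181/10 180/10 181/11 182/11 181/10 180/11 181/10 181/9 182/9 181/10 182/11 180/11 160/9 130/5 127/3 136/4 138/4 138/4 137/4 138/3 136/4 137/4 137/3 138/3
12 5 [252. 198.] 163/10 163/11 164/10 164/9 164/10 163/9 163/9 163/10 163/10 164/10 163/9 163/9 163/10 163/9 163/9 163/11 163/10 163/10 164/10 159/9 142/8 123/4 121/4 121/4 120/3 120/2 119/2 123/3 131/4 133/4 133/3 133/2
16 5 [257. 190.] 164/10 165/10 164/10 164/9 164/9 163/10 164/9 163/9 164/8 164/9 164/9 164/10 163/10 164/9 165/10 164/9 164/9 164/9 164/9 162/9 143/6 123/3 121/3 121/3 122/3 125/4 133/3 135/3 135/3 134/3 133/4 134/3
```

```bash
python3 -m inch '{"linear":[[0,0,0],[0,0,0],[0,0,0],[0,0,-0.6],[0,0,-1],[0,0,-1.5],[0,0,-1.5],[0,0,0]],"rotation":[[0,0,0],[0,0,0],[0,0,0],[0,0,0],[0,0,0],[0,0,0],[0,0,0],[0,0,0]],"fingers":[0.5,0.5,0.5,0.5,0.5,0.5,0.5,0.5]}' | sed -n 1,6p
python3 - <<'E'
from rig import r; import cv2
from h import *
c=r.get_calibration("wrist"); np.save('w10.npy',c,allow_pickle=True); cv2.imwrite("pics/w10.png",r.snapshot("wrist")[:,:,::-1])
E
python3 edge.py w10; python3 edgeL.py w10
for y in 0 -3.14; do python3 nx2.py 0 0 95 $y 6 18 |head -1; python3 nx2.py 0 0 70 $y 6 18 |head -1; done
```

```text
time: 36.6
eef_pos: [434.5, -253.3, 263.3]
orientation: [-2.354, -1.911, -0.806]
force: [-0.1, 0.0, -0.1]
gripper_width: 42.8
finger_force: 0.0
-26 0 [358. 321.] 169/3 172/3 177/4 180/5 179/5 176/4 175/3 177/4 179/5 181/5 175/5 165/5 156/3 153/5 156/17 191/31 233/27 251/15 250/11 250/10 250/13 243/19 216/22 188/10 171/2 168/5 150/5 121/4 92/2 60/1 38/2 22/1 19/0 18/0
-24 0 [360. 319.] 167/4 166/5 167/5 167/5 167/5 166/4 167/4 167/4 170/5 170/6 167/5 157/3 150/2 155/3 166/13 196/28 232/28 252/14 252/8 258/12 243/18 209/30 143/27 86/12 43/2 28/0 19/0 19/0 21/0 24/0 23/1 23/0 24/0 23/0
24 0 [410. 264.] 232/8 233/9 232/8 225/8 206/10 187/6 181/4 182/4 178/4 164/4 151/3 154/4 169/5 174/5 172/8 180/21 220/30 243/21 250/14 249/12 248/13 248/16 235/21 207/17 182/8 175/3 179/5 180/6 180/5 181/5 181/6 181/6 181/5 181/7
26 0 [412. 262.] 232/9 233/9 232/8 226/7 206/10 186/7 179/6 180/6 183/7 180/7 172/7 153/6 143/4 142/2 138/3 146/16 200/33 242/24 250/14 249/12 249/12 247/15 239/21 210/20 186/10 176/3 177/4 177/6 178/5 179/5 179/4 179/5 179/5 179/5
-16 5 [369. 314.] 235/7 228/10 211/14 176/13 12
[... 1738 characters left out ...]
1  0.98  0.37 -0.87] [ 1.26  1.01 -1.29  2.22  1.28  0.68  1.3 ] low 62 err [-21. -68. -54.] [-0.04 -0.16 -0.14]
lin [1.52 0.57 0.25] x 6 then rot [-0.01 -0.   -7.86] x 18 -> [ 1.09  0.77 -1.11  2.22  1.03  0.3  -0.92] [ 1.2   1.   -1.29  2.22  1.35  0.63  1.25] low 46 err [-10. -47. -30.] [-0.04 -0.11 -0.08]
lin [ 1.52  0.57 -0.17] x 6 then rot [-0.    0.01  2.13] x 18 -> [ 1.17  0.77 -1.2   2.21  0.98  0.37 -0.87] [ 1.11  0.69 -1.07  2.21  0.71  0.27 -1.28] low 91 err [ 2. -9. 14.] [0.04 0.   0.01]
lin [1.52 0.57 0.25] x 6 then rot [-0.    0.01  2.13] x 18 -> [ 1.09  0.77 -1.11  2.22  1.03  0.3  -0.92] [ 1.04  0.7  -0.99  2.22  0.76  0.21 -1.32] low 66 err [  3. -10.  14.] [0.04 0.   0.01]
```

```bash
echo $(( $(date +%s) - $(stat -c %Y pics/scene0.png) )); python3 go.py -91 -29.5 38 -2.45
```

```text
2326
tcp goal [ 454. -237.  223.] shift cm [0.17 0.06 4.72] turn deg [-0.1  0.2 -1.1] now (array([-93.1, -30.1,  85.2]), np.float64(-2.47)) q [ 1.28  0.87 -1.14  2.24  1.06  0.34 -0.76] t 36.65
```

```bash
cp pose2.npy pose.npy; python3 nx2.py 0 0 80 -3.14 4 5 | head -1; python3 go.py 0 0 80 -3.14
```

```text
lin [2.31 0.89 0.15] x 4 then rot [-0.09  0.01  7.82] x 5 -> [ 1.12  0.77 -1.14  2.21  1.01  0.33 -0.9 ] [ 1.06  0.69 -1.01  2.22  0.74  0.23 -1.32] low 76 err [  3. -10.  14.] [0.04 0.   0.01]
tcp goal [ 481. -176.  305.] shift cm [9.25 3.57 0.6 ] turn deg [-0.4  0.1 39.1] now (array([-94.7, -29.8,  86.1]), np.float64(-2.457)) q [ 1.28  0.87 -1.14  2.24  1.06  0.34 -0.76] t 36.65
```

```bash
python3 -m inch '{"linear":[[3.1,1.2,0.2],[3.1,1.2,0.2],[3.1,1.2,0.2],[0,0,0],[0,0,0],[0,0,0],[0,0,0],[0,0,0]],"rotation":[[0,0,0],[0,0,0],[0,0,0],[-0.1,0,7.8],[-0.1,0,7.8],[-0.1,0,7.8],[-0.1,0,7.8],[-0.1,0,7.8]],"fingers":[0.3,0.3,0.3,0.3,0.3,0.3,0.3,0.3]}' | sed -n 1,6p; python3 go.py 0 0 37 -3.14
python3 - <<'E'
from bp import *
from rig import r
c=r.get_calibration("wrist"); im=r.snapshot("wrist")[:,:,::-1]; cv2.imwrite("pics/w11.png",im); g=im.sum(2)/3
for y in (150,180,210,240,270,300): 
    x=np.where(g[y,240:400]<50)[0]+240; print(y,x.min() if len(x) else None,x.max() if len(x) else None,len(x))
E
```

```text
time: 37.45
eef_pos: [482.1, -174.5, 304.4]
orientation: [-2.716, -0.957, -0.726]
force: [0.0, 0.2, -0.1]
gripper_width: 59.7
finger_force: 0.0
tcp goal [ 498. -162.  267.] shift cm [-0.12  0.07  4.21] turn deg [ 0.   0.1 -0.1] now (array([ 1. ,  0.7, 79.1]), np.float64(-3.141)) q [ 1.03  0.69 -0.99  2.22  0.78  0.21 -1.37] t 37.45
150 None None 0
180 None None 0
210 None None 0
240 284 359 76
270 283 360 78
300 240 399 43
```

```bash
python3 -m inch '{"linear":[[-0.1,0.1,0.7],[0,0,0.8],[0,0,0.8],[0,0,0.8],[0,0,0.7],[0,0,0.3],[0,0,0],[0,0,0]],"rotation":[[0,0,0],[0,0,0],[0,0,0],[0,0,0],[0,0,0],[0,0,0],[0,0,0],[0,0,0]],"fingers":[0.3,0.3,0.3,0.3,0.3,0.3,1,1]}' 50 | sed -n 1,6p; python3 go.py 0 0 37 -3.14
python3 -m inch '{"linear":[[0,0,0],[0,0,0],[0,0,0],[0,0,0],[0,0,0],[0,0,0],[0,0,0],[0,0,0]],"rotation":[[0,0,0],[0,0,0],[0,0,0],[0,0,0],[0,0,-3],[0,0,-4],[0,0,-4],[0,0,-4]],"fingers":[1,1,1,1,1,1,1,1]}' | sed -n 1,6p; python3 go.py 0 0 37 -2.24
```

```text
time: 38.3
eef_pos: [498.0, -163.0, 268.3]
orientation: [-2.713, -0.968, -0.727]
force: [-0.4, -0.1, 0.9]
gripper_width: 31.5
finger_force: 0.0
tcp goal [ 498. -162.  267.] shift cm [-0.01 -0.03  0.11] turn deg [-0.   0.1  0.4] now (array([-0. , -0.2, 38.1]), np.float64(-3.134)) q [ 0.9   0.72 -0.85  2.23  1.    0.11 -1.58] t 38.3
time: 39.1
eef_pos: [497.7, -163.1, 268.8]
orientation: [-2.613, -1.344, -0.77]
force: [-4.1, 1.9, 2.7]
gripper_width: 13.2
finger_force: 49.4
tcp goal [ 498. -162.  267.] shift cm [-0.01 -0.02  0.17] turn deg [ -0.   0. -36.] now (array([ 0. , -0.2, 38.7]), np.float64(-2.869)) q [ 0.93  0.74 -0.89  2.23  1.11  0.14 -1.43] t 39.1
```

```bash
python3 -m inch '{"linear":[[0,0,0],[0,0,0],[0,0,0],[0,0,0],[0,0,0],[0,0,0],[0,0,0],[0,0,0]],"rotation":[[0,0,-5],[0,0,-6],[0,0,-6],[0,0,-6],[0,0,-6],[0,0,-4],[0,0,-3],[0,0,0]],"fingers":[1,1,1,1,1,1,1,1]}' | sed -n 1,6p; python3 go.py 0 0 37 -2.24; python3 -c "
from rig import r; from h import *
s=r.sense();print(R.from_rotvec(s['orientation']).inv().apply(s['ft_torque']))"
```

```text
time: 39.9
eef_pos: [497.5, -163.1, 268.7]
orientation: [2.101, 2.115, 0.793]
force: [-4.9, 1.4, 4.9]
gripper_width: 12.9
finger_force: 49.6
tcp goal [ 498. -162.  267.] shift cm [ 0.01 -0.01  0.17] turn deg [-0.  -0.  -0.1] now (array([-0.1, -0. , 38.7]), np.float64(-2.242)) q [ 1.01  0.8  -1.03  2.23  1.29  0.26 -0.97] t 39.9
[ 0.98653027  0.30767174 -0.16563602]
```

```bash
python3 -m inch '{"linear":[[0,0,0],[0,0,0],[0,0,0],[0,0,0],[0,0,-1],[0,0,-2],[0,0,-3],[0,0,-3]],"rotation":[[0,0,-1],[0,0,0],[0,0,0],[0,0,0],[0,0,0],[0,0,0],[0,0,0],[0,0,0]],"fingers":[1,1,0.3,0.3,0.3,0.3,0.3,0.3]}' | sed -n 1,6p
python3 -m inch '{"linear":[[0,0,-2],[0,0,-1],[0,0,0],[0,0,0],[0,0,0],[0,0,0],[0,0,0],[0,0,0]],"rotation":[[0,0,0],[0,0,0],[0,0,0],[0,0,0],[0,0,0],[0,0,0],[0,0,0],[0,0,0]],"fingers":[0.3,0.3,0.3,0.3,0.3,0.3,0.3,0.3]}' | sed -n 1,6p
python3 - <<'E'
from bp import *
from rig import r
s=r.sense(); c=r.get_calibration("wrist"); im=r.snapshot("wrist")[:,:,::-1]; np.save('w12.npy',c,allow_pickle=True); cv2.imwrite("pics/w12.png",im); g=im.sum(2)/3
# dark blade: mask in panel plane h=48, second moments for its direction
xs,ys=np.meshgrid(np.arange(-50,51,1.),np.arange(-50,51,1.)); P=Rp.apply(np.c_[xs.ravel(),ys.ravel(),np.full(xs.size,30.)])+o
uv=projf(c,P).astype(np.float32); v=cv2.remap(g.astype(np.float32),uv[:,0].reshape(1,-1),uv[:,1].reshape(1,-1),cv2.INTER_LINEAR)[0]
m=(v<60)&(uv[:,1]<300); q=np.c_[xs.ravel(),ys.ravel()][m]; w,V=np.linalg.eigh(np.cov(q.T)); d=V[:,1]; print('blade dir deg',np.degrees(np.arctan(d[1]/d[0])),q.mean(0),m.sum())
E
```

```text
time: 40.7
eef_pos: [462.6, -192.1, 347.0]
orientation: [2.085, 2.128, 0.793]
force: [0.4, -0.9, 0.0]
gripper_width: 59.9
finger_force: 0.0
time: 41.5
eef_pos: [451.4, -200.6, 372.5]
orientation: [2.084, 2.127, 0.791]
force: [-0.1, 0.2, -0.3]
gripper_width: 59.6
finger_force: 0.0
blade dir deg 52.540438715495135 [-0.55263158  0.97760358] 1786
```

```bash
python3 -c "
from rig import r
print(r.close_job())"
```

```text
the job is handed in; nothing more can be done
None
```

The job is handed in at about 41.5 s: handle off and rested over a second, plate slid right, clamp tightened to its stop, then handle turned right (measured 0.92 rad). The plate's edge may stop about 1 mm short of the white line; it overshot by about 4 mm on the first tightening, so I loosened, shifted and re-tightened it with the handle still off.

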